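# Load the bench press with a stepped plinth and set its timer

## Task

Load the press for the next stepped plinth: the large base board already lies on the press's drawn-out tray and stays where it is; stack the middle board on it and then the small board on top, each squarely centred on the board below and turned the same way, so that an even step shows all round and nothing overhangs. Set the press time to 465 on the timer's three thumbwheels (hundreds on the left, as seen from the robot). Put the boards down rather than dropping them, and leave the carving tools and other things on the bench where they are.

Things in the scene. Friction and masses are not known exactly. Their poses are not given: they have to be found in the camera images.
- board_large: plinth board of dark wood, 120 x 66 x 22 mm high; origin at the centre of its underside, x along its length, y across, z up; it already lies flat on the press's tray, its length roughly along the tray's length (y of tray_centre)
- board_middle: plinth board of mid-brown wood, 94 x 45 x 22 mm high; origin at the centre of its underside, x along its length, y across, z up; lies flat on the table
- board_small: plinth board of pale wood, 66 x 24 x 22 mm high; origin at the centre of its underside, x along its length, y across, z up; lies flat on the table
- tray_centre (a point): centre of the upper face of the press's flat aluminium tray, 45 mm above the table; the tray is 190 mm long along this point's y and 120 mm wide along its x, with no rim, four red corner marks on it, and does not move. The green press frame with its four columns, 250 mm wide and 306 mm high, starts about 135 mm from here towards -y
- wheel_hundreds (a joint): setting of the left thumbwheel (hundreds), rad = digit x 0.6283; digits 0 to 9 with a stop beyond each end, so it cannot pass from 9 to 0. It grows, and the digit goes up, as the wheel's top is pushed along +x of tabs_hundreds (away from the robot). A spring detent centres the freed wheel on the nearest digit: pushed clearly past half a digit it snaps on by itself
- wheel_tens (a joint): setting of the middle thumbwheel (tens), rad; same scale, direction, stops and detent as wheel_hundreds. Turning any wheel takes about 3 to 5 N at a tab
- wheel_units (a joint): setting of the right thumbwheel (units), rad; same scale, direction, stops and detent as wheel_hundreds
- tabs_hundreds (a point): centre of the left wheel's tab disc, on its axle, 46 mm above the table; axes of the fixed grey timer box (140 x 170 mm, top at 59 mm): z up, y along the axle to the left seen from the robot. 5 orange finger tabs, 72 degrees apart, 8 mm thick, 10 mm wide along y, end in round tips (radius 4 mm, centred 36 mm from the axle): the top one reaches 86 mm above the table
- tabs_tens (a point): the same point of the middle wheel, 46 mm to the right of the left one; same tabs. On every wheel a tab stands straight up at even digits; at odd digits two tabs lean 36 degrees either side of the top (towards +x and -x). A fingertip pushes a tab along x with its tip about 73 mm above the table, clear of the hoods
- tabs_units (a point): the same point of the right wheel, another 46 mm to the right; same tabs. Each wheel's digit shows in a hooded window right of its disc (7 to 29 mm towards -y; hood top 70 mm above the table), white on black, upright as seen from the robot, between the hood's two slopes
- gouge_wide: not to be moved: carving gouge lying flat, pale handle 115 x 22 x 20 mm and a steel blade 18 mm wide, 230 mm long in all along its x (blade to +x); origin under the inner part of the handle, 108 mm from its butt
- gouge_narrow: not to be moved: like gouge_wide, with a dark handle and a blade 9 mm wide
- hammer: not to be moved: joiner's hammer lying flat along its x, head at +x, 260 mm long, 88 mm across the head and 26 mm high; origin under its middle
- wax_tin: not to be moved: round flat brass tin, 68 mm across and 28 mm high; origin at the centre of its underside
- sanding_block: not to be moved: cork sanding block with a red sole, 85 x 48 x 30 mm high; origin at the centre of its underside
- finial: not to be moved: turned wooden finial standing upright, 44 mm across and 80 mm high; origin at the centre of its underside
- oil_bottle: not to be moved: amber bottle standing upright, 56 mm across and 130 mm high; origin at the centre of its underside
- try_square: not to be moved: try square lying flat: dark stock 90 x 18 x 14 mm along its x, steel blade 140 mm long along its +y; origin under the stock's centre
There are look-alikes about, which are no part of the job. Leave any turquoise look-alike of the board_middle alone.

How it is judged:
By the outcome, as a careful person would: the job done as asked, in the order asked, and still so for the second after the job is handed in, with the robot touching nothing.
It also fails if it takes over 72 s, if anything falls off the work surface, if the arm or the gripper's body presses on something with over 40 N, if the wrist force passes 120 N, or if a joint passes its speed limit or range.

## Robot

A 6-joint arm with a two-finger parallel gripper is mounted at the origin on the work surface. World frame = base frame: x ahead of the robot, y to its left, z up, the work surface at z = 0. Lengths are in mm, angles in rad, forces in N, time in s.
With the tool pointing down it reaches from about 350 to 925 mm from the base axis. Payload 6.4 kg.
Tool frame: the origin (TCP) lies where the fingers leave the gripper's body, on its centre line; the fingertips stand 97 mm ahead of it and the grasp point (between the pads) lies 78 mm ahead of it; z points along the fingers, y is the line along which they close (so a half turn about z gives the same grasp; the last joint's range is limited). The gripper opens to 94 mm and grips with 3 to 60 N. Pads are 16 mm wide; open, the fingers measure 119 mm over their backs; the gripper's body (75 mm by 177 mm) begins 78 mm behind the grasp point.
Start: joints at [-1.483, 0.245, 1.558, -0, 1.339, -0.174], TCP at [168.237, -627.862, 302.655] pointing down, gripper open.
Joint ranges: [-3.13, 3.13], [-1.02, 2.26], [0.13, 2.54], [-0.95, 4.09], [0.21, 2.88], [-2.74, 2.74]. Speed limits (rad/s): [2.57, 2.57, 3.14, 3.14, 3.14, 3.14].

## Interface

Orientations are given as [roll, pitch, yaw] about the fixed x, y, z axes, in that order (R = Rz(yaw) Ry(pitch) Rx(roll)).
In Python, from plant import env gives the robot as it stands.
- The arm moves only by the tool apply_moves, never from a script. Its argument "series" is a list of rows, each an object of numbers: "dx", "dy", "dz": the shift along the world's x, y, z in m; "rx", "ry", "rz": the turn, a rotation vector about the world's x, y, z in units of 5 degrees (1.0 is 5 degrees); "claw": the closure in counts, from 0 (fully open) to 255 (shut). A call has 1 to 12 rows; each row shifts and turns the commanded pose from where the row before left it; what a row does not reach is not made up. A row lasts 1/10 s, in which the tool goes at most 50 mm and 8.59 degrees, less where a joint would pass 70% of its speed; a pose out of reach is approached as far as the arm can. A call with a gripper value outside its range is refused whole. The fingers move at their own pace and stop on an object; "newtons" is the grip in N (left out, the last holds). Time passes only in rows, so rows that do not move let the fingers close. It gives the time, the measured TCP pose, the force, the opening and the grip force at its end, in the units of the state.
- env.observe(): the state, without advancing time (a new reading comes with each control period).
- env.read_camera(name): name is "side" or "top"; returns a dict with "pixels" (400x640x3 uint8, red, green, blue), "fx", "fy", "cx", "cy" (pixels), "D" ([k1, k2, p1, p2, k3] as OpenCV has them; the pictures are not rectified), "view" (4x4, takes a point from world to camera coordinates). Camera axes: x right, y up, looking along -z (the intrinsics and any distortion apply to the point x, -y, -z); pixel columns grow to the right and rows downward; lengths in mm; the calibration is good to about 2 mm. A picture is of the moment at which its call begins. There is no depth.
- env.sign_off(): hands the job in; it is judged then, once.
The state is a dict: "time_s": time; "joints": joint angles; "dq": joint speeds; "tau": joint torques, N m; "position": TCP position; "eef_rot": TCP orientation; "contact_force": force on the tool from outside, world axes, zero at the start; "moment": the same for the moment, N m; "width": opening from 0.0 (shut) to 1.0 (fully open); "grasp_force": force on a finger pad.
Only numpy, scipy, OpenCV 4.12 (cv2) and the standard library are available. Lean on these libraries where they do the work, as an engineer would, in place of code of your own. Each camera call takes 0.05 s, during which the arm holds its last target. There are 200 camera calls.

## Working session

There is one attempt and no reset: what is moved stays moved. The work goes in short steps, Python scripts to look and compute and a tool call to move; the robot and the scene stay as the last step left them, time stands still between calls to the robot, and variables do not carry over. Pictures are saved under pics/ and viewed, at most 10 in all, crops included, and the job is handed in when it is done.

Besides the shell and the picture viewer there is one more tool, called as name([rows], argument=value, ...), one row to a line, values as JSON. apply_moves: Moves the arm, as the interface text tells. Its arguments: {"type":"object","properties":{"series":{"type":"array"},"newtons":{"type":"number"}},"required":["series"]}

```bash
mkdir -p pics; cat > h.py <<'E'
import numpy as np, cv2
from plant import env
def shot(n):
    c=env.read_camera(n); c['K']=np.array([[c['fx'],0,c['cx']],[0,c['fy'],c['cy']],[0,0,1.]]); c['D']=np.array(c['D'],float); c['view']=np.array(c['view']); return c
def cast(c,uv,z):
    uv=np.array(uv,float).reshape(-1,1,2); n=cv2.undistortPoints(uv,c['K'],c['D']).reshape(-1,2)
    d=np.c_[n[:,0],-n[:,1],-np.ones(len(n))]; R=c['view'][:3,:3]; o=-R.T@c['view'][:3,3]; w=d@R
    return o+w*((z-o[2])/w[:,2])[:,None]
def proj(c,P):
    P=np.array(P,float).reshape(-1,3); q=P@c['view'][:3,:3].T+c['view'][:3,3]; q=q*[1,-1,-1]
    return cv2.projectPoints(q,np.zeros(3),np.zeros(3),c['K'],c['D'])[0].reshape(-1,2)
def save(n,im,s=1):
    cv2.imwrite('pics/'+n,cv2.resize(cv2.cvtColor(im,cv2.COLOR_RGB2BGR),None,fx=s,fy=s,interpolation=cv2.INTER_CUBIC))
E
python3 - <<'E'
from h import *
for n in('top','side'):
    c=shot(n); save(n+'0.png',c['pixels'],1.25); np.save(n+'0.npy',c,allow_pickle=True); print(n,-c['view'][:3,:3].T@c['view'][:3,3],c['view'][:3,:3].round(2).tolist(),c['fx'],c['D'])
print(env.observe())
E
```

```text
top [ 379.35865646   67.74667864 1298.8323912 ] [[0.02, -1.0, -0.01], [0.99, 0.01, 0.1], [-0.1, -0.01, 0.99]] 473.09912220829654 [-0.13162823  0.          0.          0.          0.        ]
side [ 315.06412445 1070.32284094  787.33713199] [[-0.98, -0.2, 0.0], [0.12, -0.57, 0.81], [-0.16, 0.8, 0.58]] 410.7524052354165 [-0.04997703  0.          0.          0.          0.        ]
{'time_s': 0.1, 'joints': array([-1.48309392e+00,  2.45711516e-01,  1.55883401e+00, -3.77463576e-05,
        1.33868794e+00, -1.74121790e-01]), 'dq': array([-0.00239416, -0.00234561, -0.00473732, -0.00070462,  0.00116558,
       -0.00121829]), 'tau': array([-4.91371611e-04, -4.16915202e+01, -3.15526664e+01,  6.86336635e-02,
        3.09993827e-02, -5.80360984e-05]), 'position': array([ 168.20174479, -627.49151162,  301.70757647]), 'eef_rot': array([-3.13997028e+00, -2.48095926e-04,  2.61832711e-01]), 'contact_force': array([ 0.08976421,  0.98263455, -0.44048554]), 'moment': array([ 0.03192472, -0.01337623, -0.04461517]), 'grasp_force': 0.0, 'width': 0.9994505402543071}
```

View pics/top0.png

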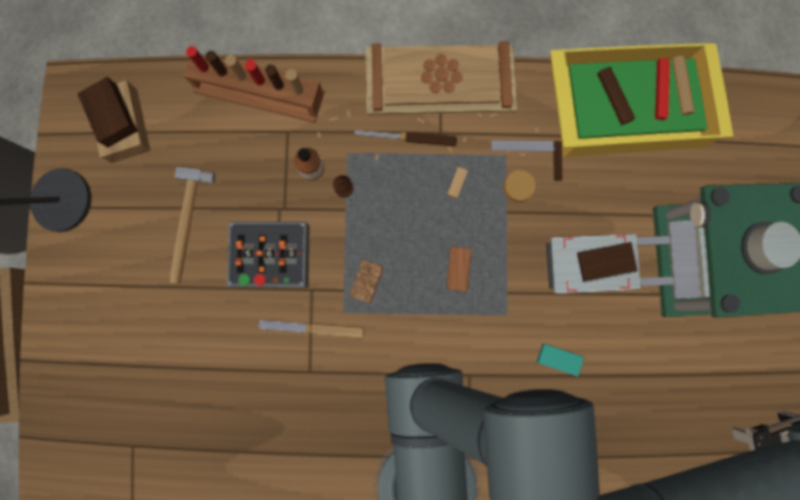

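View pics/side0.png

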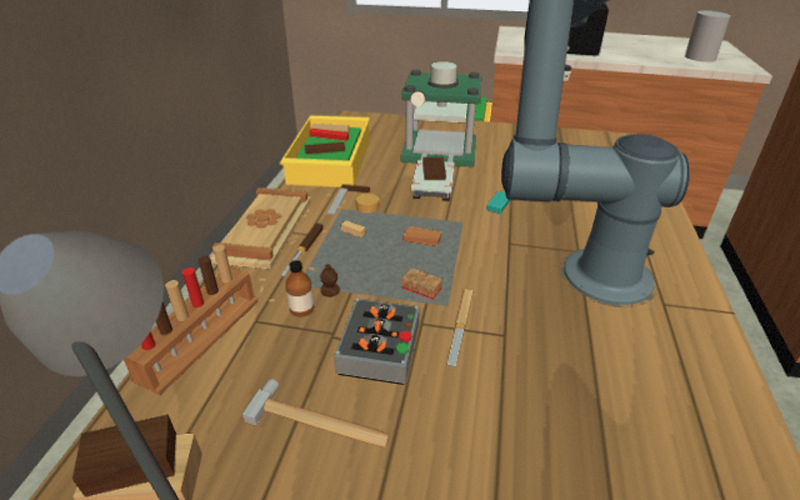

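```bash
python3 - <<'E'
from h import *
def avg(n,k=8):
    cs=[shot(n) for _ in range(k)]; c=cs[0]; c['pixels']=np.mean([x['pixels'] for x in cs],0).round().astype(np.uint8); np.save(n+'0.npy',c,allow_pickle=True); return c
t=avg('top'); s=avg('side')
T=t['pixels'];S=s['pixels']
def cr(im,u0,v0,u1,v1,w,h): return cv2.resize(im[v0:v1,u0:u1],(w,h),interpolation=cv2.INTER_CUBIC)
a=np.hstack([cr(T,178,173,250,233,400,333),cr(S,268,235,338,305,400,333)])
b=np.hstack([cr(T,335,125,385,240,113,260),cr(T,435,180,515,240,340,260),cr(S,260,170,360,240,347,260)])
save('crop1.png',np.vstack([a,b]))
H=cv2.cvtColor(T,cv2.COLOR_RGB2HSV)
for n,(u,v) in dict(mid=(367,215),small=(365,146),large=(485,209),tray=(455,212),redblk=(485,195)).items(): print(n,T[v-1:v+2,u-1:u+2].mean((0,1)),H[v,u])
print('timer corners',cast(t,[(183,178),(246,178),(183,229),(246,229)],59).round())
E
```

```text
mid [140.22222222  94.33333333  63.33333333] [ 12 139 141]
small [169.         138.55555556 100.        ] [ 17 104 169]
large [62.77777778 40.77777778 27.33333333] [ 11 142  63]
tray [155.55555556 163.55555556 163.33333333] [ 90  12 164]
redblk [142.88888889 149.22222222 147.11111111] [ 81  12 155]
timer corners [[562. 433.  59.]
 [564. 263.  59.]
 [426. 427.  59.]
 [429. 259.  59.]]
```

View pics/crop1.png

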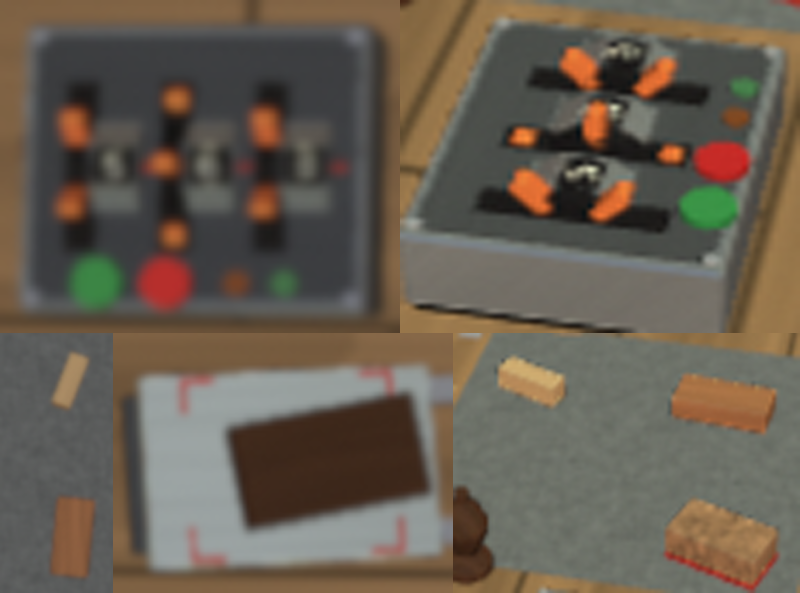

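```bash
cat >> h.py <<'E'
def board(c,lo,hi,win,z,f=8):
    u0,v0,u1,v1=win; im=cv2.resize(c['pixels'][v0:v1,u0:u1],None,fx=f,fy=f,interpolation=cv2.INTER_CUBIC)
    hsv=cv2.cvtColor(im,cv2.COLOR_RGB2HSV); m=cv2.inRange(hsv,np.array(lo),np.array(hi))
    m=cv2.morphologyEx(m,cv2.MORPH_OPEN,np.ones((9,9)))
    k=max(cv2.findContours(m,cv2.RETR_EXTERNAL,cv2.CHAIN_APPROX_NONE)[0],key=cv2.contourArea).reshape(-1,2)
    p=cast(c,(k+.5)/f-.5+[u0,v0],z)[:,:2]
    M=cv2.moments(p.astype(np.float32)); g=(M['m10']/M['m00'],M['m01']/M['m00'])
    (x,y),(w,h),a=cv2.minAreaRect(p.astype(np.float32))
    if w<h: w,h,a=h,w,a+90
    a=(a+90)%180-90
    return np.round([x,y,w,h,a,g[0],g[1],M['m00']],1)
E
python3 - <<'E'
from h import *
t=np.load('top0.npy',allow_pickle=True).item(); s=np.load('side0.npy',allow_pickle=True).item()
B=dict(mid=((0,90,90),(25,255,255),(345,190,390,240),(267-0,0,0),24),)
print('mid',board(t,(0,80,90),(25,255,255),(350,190,385,240),23))
print('small',board(t,(0,70,110),(30,255,255),(352,128,380,162),23))
print('large',board(t,(0,0,0),(180,255,105),(455,185,512,232),67))
print('mid s',board(s,(0,100,90),(25,255,255),(315,176,360,200),23))
# tray via corners of bright area
print('tray',board(t,(0,0,115),(180,60,255),(436,180,525,240),45))
# digits
row=[]
T=t['pixels'];
for k,(u,v) in enumerate([(198,202),(215,202),(233,202)]):
    p=cv2.getRectSubPix(T,(14,14),(float(u),float(v))); p=cv2.resize(p,(250,250),interpolation=cv2.INTER_CUBIC).astype(float); row.append(np.clip((p-p.min())/(p.max()-p.min())*255,0,255).astype(np.uint8))
r2=[]
for k in range(3):
    yc=np.array([397,351,305])[k]-18; xc=495
    P=proj(s,[(xc+14,yc+14,64),(xc+14,yc-14,64),(xc-14,yc-14,64),(xc-14,yc+14,64)])
    M=cv2.getPerspectiveTransform(P.astype(np.float32),np.float32([[0,0],[250,0],[250,250],[0,250]]))
    r2.append(cv2.warpPerspective(s['pixels'],M,(250,250),flags=cv2.INTER_CUBIC))
save('dig.png',np.vstack([np.hstack(row),np.hstack(r2)]))
# orange tab centroids (top)
H=cv2.cvtColor(T,cv2.COLOR_RGB2HSV); m=cv2.inRange(H,(3,130,120),(18,255,255)); m[:170]=0;m[222:]=0;m[:,:180]=0;m[:,245:]=0
n,_,st,ce=cv2.connectedComponentsWithStats(m)
for i in range(1,n): print(st[i,4],ce[i].round(1),cast(t,[ce[i]],76)[0].round(),cast(t,[ce[i]],84)[0].round())
E
```

```text
mid [ 474.   -61.7   95.4   46.6   -5.   474.1  -61.8 4272.4]
small [ 664.   -58.2   70.5   25.8  -21.4  664.1  -58.2 1684.7]
large [ 490.2 -374.   124.4   65.6  -78.6  490.1 -374.  7926.6]
mid s [ 4.7370e+02 -4.3600e+01  9.8100e+01  7.1500e+01 -5.3000e+00  4.7350e+02
 -4.3500e+01  6.5496e+03]
tray [  489.1  -378.3   236.7   123.9   -86.9   487.   -353.5 15335.6]
14 [209.3 190.5] [527. 356.  76.] [526. 354.  84.]
27 [190.9 195.6] [513. 405.  76.] [512. 403.  84.]
28 [225.1 195.4] [515. 314.  76.] [514. 312.  84.]
14 [206.9 202.1] [497. 362.  76.] [496. 360.  84.]
19 [190.2 209.2] [477. 405.  76.] [477. 403.  84.]
18 [224.8 209.3] [478. 313.  76.] [478. 312.  84.]
12 [208.7 214.8] [463. 355.  76.] [463. 354.  84.]
```

View pics/dig.png

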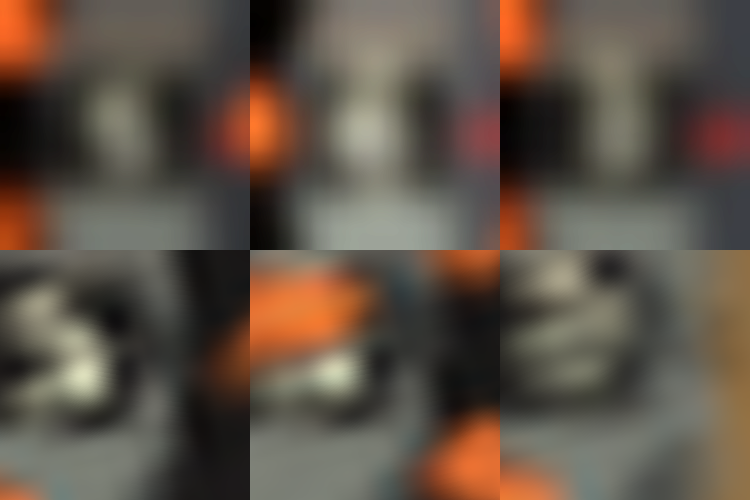

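Targets. Middle board candidates in the 640-px top image are the mid-brown board on the mat at (367,215), the sanding block at (293,225) and the turquoise look-alike at (448,288). I choose (367,215).

Small board candidates are the pale board at (365,146) and the strips in the yellow crate at (546,68). I choose (365,146). The close crop confirms both choices, and the large board is on the tray at (485,209).

The digits look like about 5, 6 and 3. The tab parity (odd, even, odd) is certain.

apply_moves([
  {"dx": 0.015,"dy": 0.045,"rz": -0.5,"claw": 0},
  {"dx": 0.015,"dy": 0.045,"rz": -0.5},
  {"dx": 0.015,"dy": 0.045,"rz": -0.5},
  {"dx": 0.015,"dy": 0.045,"rz": -0.5},
  {"dx": 0.015,"dy": 0.045,"rz": -0.5},
  {"dx": 0.015,"dy": 0.045,"rz": -0.5},
  {"dx": 0.03,"dy": 0.038,"rz": -0.5},
  {"dx": 0.03,"dy": 0.038,"rz": -0.5},
  {"dx": 0.03,"dy": 0.038},
  {"dx": 0.03,"dy": 0.038},
  {"dx": 0.03,"dy": 0.038},
  {"dx": 0.03,"dy": 0.038},
])

```text
invalid input at $.series[0]: expected keys dx, dy, dz, rx, ry, rz, claw
```

apply_moves([
  {"dx": 0.015,"dy": 0.045,"dz": 0,"rx": 0,"ry": 0,"rz": -0.5,"claw": 0},
  {"dx": 0.015,"dy": 0.045,"dz": 0,"rx": 0,"ry": 0,"rz": -0.5,"claw": 0},
  {"dx": 0.015,"dy": 0.045,"dz": 0,"rx": 0,"ry": 0,"rz": -0.5,"claw": 0},
  {"dx": 0.015,"dy": 0.045,"dz": 0,"rx": 0,"ry": 0,"rz": -0.5,"claw": 0},
  {"dx": 0.015,"dy": 0.045,"dz": 0,"rx": 0,"ry": 0,"rz": -0.5,"claw": 0},
  {"dx": 0.015,"dy": 0.045,"dz": 0,"rx": 0,"ry": 0,"rz": -0.5,"claw": 0},
  {"dx": 0.03,"dy": 0.038,"dz": 0,"rx": 0,"ry": 0,"rz": -0.5,"claw": 0},
  {"dx": 0.03,"dy": 0.038,"dz": 0,"rx": 0,"ry": 0,"rz": -0.5,"claw": 0},
  {"dx": 0.03,"dy": 0.038,"dz": 0,"rx": 0,"ry": 0,"rz": 0,"claw": 0},
  {"dx": 0.03,"dy": 0.038,"dz": 0,"rx": 0,"ry": 0,"rz": 0,"claw": 0},
  {"dx": 0.03,"dy": 0.038,"dz": 0,"rx": 0,"ry": 0,"rz": 0,"claw": 0},
  {"dx": 0.03,"dy": 0.038,"dz": 0,"rx": 0,"ry": 0,"rz": 0,"claw": 0},
])

```text
time_s: 2.1
position: [439.2, -128.0, 303.1]
eef_rot: [3.141, -0.001, -0.087]
contact_force: [0.5, 0.1, -0.3]
width: 0.999
grasp_force: 0.0
```

apply_moves([
  {"dx": 0.018,"dy": 0.033,"dz": 0,"rx": 0,"ry": 0,"rz": 0,"claw": 0},
  {"dx": 0.018,"dy": 0.033,"dz": -0.02,"rx": 0,"ry": 0,"rz": 0,"claw": 0},
  {"dx": 0,"dy": 0,"dz": -0.045,"rx": 0,"ry": 0,"rz": 0,"claw": 0},
  {"dx": 0,"dy": 0,"dz": -0.045,"rx": 0,"ry": 0,"rz": 0,"claw": 0},
  {"dx": 0,"dy": 0,"dz": -0.045,"rx": 0,"ry": 0,"rz": 0,"claw": 0},
  {"dx": 0,"dy": 0,"dz": -0.03,"rx": 0,"ry": 0,"rz": 0,"claw": 0},
  {"dx": 0,"dy": 0,"dz": -0.015,"rx": 0,"ry": 0,"rz": 0,"claw": 0},
  {"dx": 0,"dy": 0,"dz": 0,"rx": 0,"ry": 0,"rz": 0,"claw": 0},
  {"dx": 0,"dy": 0,"dz": 0,"rx": 0,"ry": 0,"rz": 0,"claw": 255},
  {"dx": 0,"dy": 0,"dz": 0,"rx": 0,"ry": 0,"rz": 0,"claw": 255},
  {"dx": 0,"dy": 0,"dz": 0,"rx": 0,"ry": 0,"rz": 0,"claw": 255},
  {"dx": 0,"dy": 0,"dz": 0,"rx": 0,"ry": 0,"rz": 0,"claw": 255},
], newtons=25)

```text
time_s: 3.3
position: [474.8, -64.1, 103.7]
eef_rot: [3.141, -0.002, -0.087]
contact_force: [-0.2, -0.3, 0.7]
width: 0.701
grasp_force: 0.0
```

apply_moves([
  {"dx": 0,"dy": 0,"dz": 0,"rx": 0,"ry": 0,"rz": 0,"claw": 255},
  {"dx": 0,"dy": 0,"dz": 0,"rx": 0,"ry": 0,"rz": 0,"claw": 255},
  {"dx": 0,"dy": 0,"dz": 0,"rx": 0,"ry": 0,"rz": 0,"claw": 255},
  {"dx": 0,"dy": 0,"dz": 0,"rx": 0,"ry": 0,"rz": 0,"claw": 255},
  {"dx": 0,"dy": 0,"dz": 0,"rx": 0,"ry": 0,"rz": 0,"claw": 255},
  {"dx": 0,"dy": 0,"dz": 0,"rx": 0,"ry": 0,"rz": 0,"claw": 255},
])

```text
time_s: 3.9
position: [474.3, -63.8, 102.9]
eef_rot: [-3.141, -0.0, -0.087]
contact_force: [-1.8, 2.6, 3.6]
width: 0.477
grasp_force: 25.0
```

apply_moves([
  {"dx": 0,"dy": 0,"dz": 0.02,"rx": 0,"ry": 0,"rz": 0,"claw": 255},
  {"dx": 0,"dy": 0,"dz": 0.04,"rx": 0,"ry": 0,"rz": 0,"claw": 255},
  {"dx": 0,"dy": 0,"dz": 0.04,"rx": 0,"ry": 0,"rz": 0,"claw": 255},
  {"dx": 0.002,"dy": -0.03,"dz": 0.03,"rx": 0,"ry": 0,"rz": -1.5,"claw": 255},
  {"dx": 0.002,"dy": -0.04,"dz": 0,"rx": 0,"ry": 0,"rz": -1.6,"claw": 255},
  {"dx": 0.002,"dy": -0.04,"dz": 0,"rx": 0,"ry": 0,"rz": -1.6,"claw": 255},
  {"dx": 0.002,"dy": -0.04,"dz": 0,"rx": 0,"ry": 0,"rz": -1.6,"claw": 255},
  {"dx": 0.002,"dy": -0.04,"dz": 0,"rx": 0,"ry": 0,"rz": -1.6,"claw": 255},
  {"dx": 0.002,"dy": -0.04,"dz": 0,"rx": 0,"ry": 0,"rz": -1.6,"claw": 255},
  {"dx": 0.002,"dy": -0.04,"dz": 0,"rx": 0,"ry": 0,"rz": -1.6,"claw": 255},
  {"dx": 0.002,"dy": -0.03,"dz": 0,"rx": 0,"ry": 0,"rz": -1.6,"claw": 255},
  {"dx": 0.001,"dy": -0.014,"dz": 0,"rx": 0,"ry": 0,"rz": -1.52,"claw": 255},
])

```text
time_s: 5.1
position: [490.6, -380.6, 231.9]
eef_rot: [3.141, -0.0, -1.336]
contact_force: [0.5, 0.1, -0.8]
width: 0.475
grasp_force: 25.0
```

```bash
python3 - <<'E'
from h import *
import time
o=env.observe(); print(o['position'],o['eef_rot'][2]*57.2958,o['width'],o['time_s'])
t=shot('top'); s=shot('side')
a=cv2.resize(t['pixels'][170:245,440:540],(480,360),interpolation=cv2.INTER_CUBIC)
b=cv2.resize(s['pixels'][90:180,310:390],(320,360),interpolation=cv2.INTER_CUBIC)
save('grasp.png',np.hstack([a,b]))
E
```

```text
[ 490.64432464 -380.55262344  231.9136416 ] -76.5447308261306 0.4753105161606528 5.1
```

View pics/grasp.png

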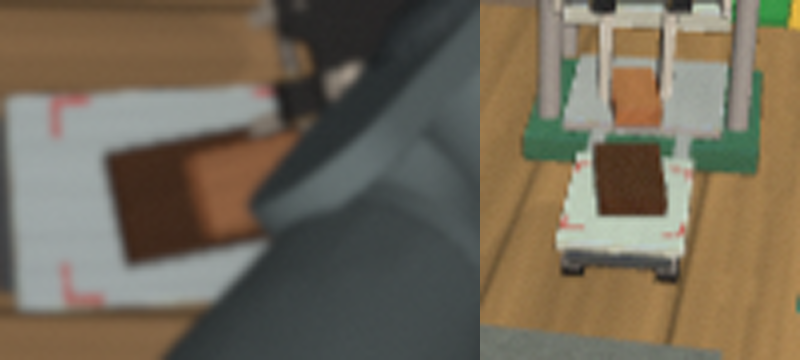

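```bash
cat >> h.py <<'E'
def prof(c,ctr,ang,z,s0,s1,lat,thr,ch=0,step=.5,sm=1.5):
    """first crossing of thr along +dir from s0 to s1 (channel ch), for lateral offsets; returns s per lat"""
    d=np.array([np.cos(ang),np.sin(ang)]); n=np.array([-d[1],d[0]]); out=[]
    S=np.arange(s0,s1,step if s1>s0 else -step)
    for l in lat:
        P=np.c_[np.array(ctr)+np.outer(S,d)+l*n,np.full(len(S),z)]
        q=proj(c,P).astype(np.float32)
        v=cv2.remap(c['pixels'],q[:,0][None],q[:,1][None],cv2.INTER_LINEAR)[0,:,ch].astype(float)
        k=np.where(np.diff(np.sign(v-thr))!=0)[0]
        out.append(S[k[0]]+(S[1]-S[0])*(thr-v[k[0]])/(v[k[0]+1]-v[k[0]]) if len(k) else np.nan)
    return np.round(out,1)
E
python3 - <<'E'
from h import *
o=[env.observe()for _ in range(3)]; print([x['position'].round(1) for x in o])
p=o[0]['position']; t=shot('top'); s=shot('side'); print(env.observe()['position'].round(1),env.observe()['eef_rot'][2]*57.3)
yaw=np.pi-1.336; c=p[:2]
for n,k in(('top',t),('side',s)):
  print(n,'mid end bottom z129',prof(k,c,yaw,129,90,30,[-14,-7,0,7,14],98),'top z151',prof(k,c,yaw,151,90,30,[-14,-7,0,7,14],98))
for n,k in(('top',t),('side',s)):
  print(n,'large end z45',prof(k,(491.2,-377.9),np.radians(101.4),45,90,30,[-25,-12,0,12,25],110), prof(k,(491.2,-377.9),np.radians(101.4),67,90,30,[-25,-12,0,12,25],110))
d=np.array([np.cos(yaw),np.sin(yaw)]);
for k in(t,s):
  q=proj(k,[[*(c+d*x),129+0*x] for x in np.arange(38,60,2)]); print([tuple(k['pixels'][int(round(v)),int(round(u))]) for u,v in q])
E
```

```text
[array([ 490.7, -379.6,  231.8]), array([ 490.7, -379.6,  231.8]), array([ 490.7, -379.6,  231.8])]
[ 490.9 -377.4  231.8] -75.95989897009774
top mid end bottom z129 [86.3 86.4 86.8 87.1 87.2] top z151 [51.5 51.2 51.5 51.2 50.3]
side mid end bottom z129 [61.8 61.  62.3 63.  64.4] top z151 [nan nan nan nan nan]
top large end z45 [59.1 59.3 59.2 59.2 59. ] [66.1 66.3 66.2 66.3 66. ]
side large end z45 [58.1 57.7 57.6 57.6 57.5] [nan nan nan nan nan]
[(np.uint8(128), np.uint8(83), np.uint8(55)), (np.uint8(115), np.uint8(72), np.uint8(46)), (np.uint8(115), np.uint8(72), np.uint8(46)), (np.uint8(98), np.uint8(60), np.uint8(39)), (np.uint8(82), np.uint8(52), np.uint8(34)), (np.uint8(70), np.uint8(46), np.uint8(31)), (np.uint8(70), np.uint8(46), np.uint8(31)), (np.uint8(65), np.uint8(42), np.uint8(29)), (np.uint8(65), np.uint8(43), np.uint8(29)), (np.uint8(65), np.uint8(43), np.uint8(29)), (np.uint8(65), np.uint8(43), np.uint8(29))]
[(np.uint8(153), np.uint8(100), np.uint8(67)), (np.uint8(153), np.uint8(100), np.uint8(67)), (np.uint8(153), np.uint8(100), np.uint8(67)), (np.uint8(153), np.uint8(100), np.uint8(67)), (np.uint8(150), np.uint8(127), np.uint8(113)), (np.uint8(150), np.uint8(127), np.uint8(113)), (np.uint8(150), np.uint8(127), np.uint8(113)), (np.uint8(150), np.uint8(127), np.uint8(113)), (np.uint8(119), np.uint8(122), np.uint8(111)), (np.uint8(125), np.uint8(131), np.uint8(116)), (np.uint8(125), np.uint8(131), np.uint8(116))]
```

apply_moves([
  {"dx": 0,"dy": 0,"dz": -0.03,"rx": 0,"ry": 0,"rz": -0.52,"claw": 255},
  {"dx": 0,"dy": 0,"dz": -0.02,"rx": 0,"ry": 0,"rz": 0,"claw": 255},
  {"dx": 0,"dy": 0,"dz": -0.006,"rx": 0,"ry": 0,"rz": 0,"claw": 255},
  {"dx": 0,"dy": 0,"dz": 0,"rx": 0,"ry": 0,"rz": 0,"claw": 255},
  {"dx": 0,"dy": 0,"dz": 0,"rx": 0,"ry": 0,"rz": 0,"claw": 255},
])

```text
time_s: 5.8
position: [491.7, -377.8, 177.8]
eef_rot: [-3.141, -0.001, -1.372]
contact_force: [1.1, -0.1, -1.1]
width: 0.475
grasp_force: 25.0
```

```bash
python3 - <<'E'
from h import *
t=shot('top'); s=shot('side'); o=env.observe(); p=o['position']; print(p.round(1),o['eef_rot'][2]*57.3)
c=(491.2,-377.9); a=np.radians(101.4); d=np.array([np.cos(a),np.sin(a)])
zb=p[2]-103
for n,k in(('top',t),('side',s)):
  print(n,[[int(x) for x in k['pixels'][int(round(v)),int(round(u))]] for u,v in proj(k,[[*(np.array(c)+d*x),67] for x in range(30,90,2)])])
  print(' large end z45',prof(k,c,a,45,85,30,[-25,-12,0,12,25],110))
  print(' mid end bottom',zb.round(1),prof(k,c,a,zb,54,30,[-14,-7,0,7,14],92))
b=cv2.resize(s['pixels'][100:160,310:390],(800,600),interpolation=cv2.INTER_CUBIC)
save('low.png',b)
E
```

```text
[ 491.9 -378.2  178.3] -78.65930770121919
top [[138, 93, 62], [135, 90, 60], [135, 90, 60], [125, 81, 53], [111, 70, 44], [111, 70, 44], [90, 56, 35], [74, 47, 31], [64, 42, 28], [64, 42, 28], [65, 42, 29], [63, 41, 28], [63, 41, 28], [65, 43, 30], [62, 40, 27], [61, 42, 33], [61, 42, 33], [77, 70, 65], [115, 116, 113], [146, 153, 151], [146, 153, 151], [157, 166, 165], [159, 168, 167], [159, 168, 167], [159, 168, 167], [160, 168, 168], [160, 167, 168], [160, 167, 168], [159, 168, 168], [160, 168, 168]]
 large end z45 [59.1 59.2 59.1 59.2 58.9]
 mid end bottom 75.3 [44.5 44.5 44.6 44.3 43.8]
side [[100, 66, 41], [100, 66, 41], [100, 66, 41], [79, 52, 35], [79, 52, 35], [79, 52, 35], [79, 52, 35], [79, 52, 35], [77, 48, 30], [77, 48, 30], [77, 48, 30], [77, 48, 30], [77, 52, 32], [77, 52, 32], [77, 52, 32], [77, 52, 32], [75, 51, 31], [75, 51, 31], [75, 51, 31], [75, 51, 31], [76, 47, 29], [76, 47, 29], [76, 47, 29], [76, 47, 29], [79, 49, 31], [79, 49, 31], [79, 49, 31], [79, 49, 31], [76, 49, 30], [76, 49, 30]]
 large end z45 [57.9 57.9 57.6 57.9 57.5]
 mid end bottom 75.3 [50.  50.5 51.2 48.5 49. ]
```

View pics/low.png

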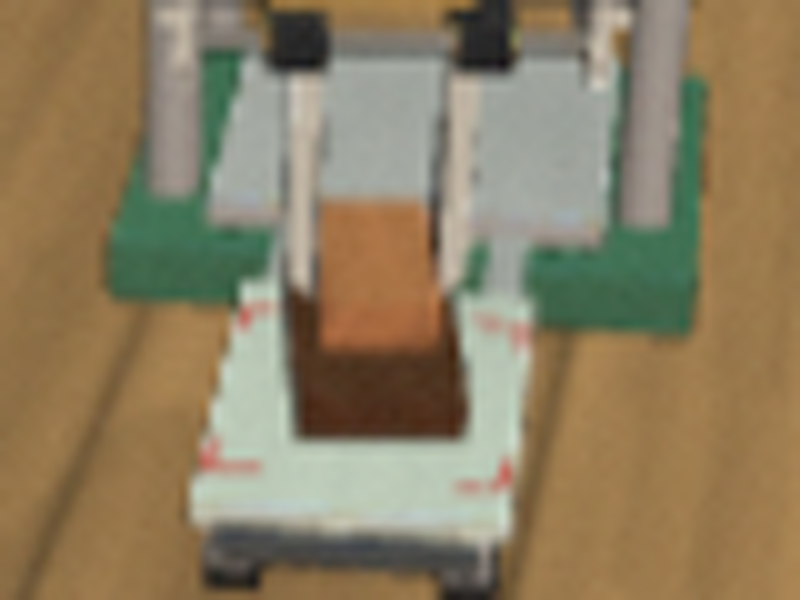

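```bash
cat > lat.py <<'E'
from h import *
import sys
t=shot('top'); s=shot('side'); o=env.observe(); p=o['position']; print(p.round(1),o['eef_rot'][2]*57.3)
c=np.array((491.2,-377.9)); a=np.radians(101.4); d=np.array([np.cos(a),np.sin(a)]); b=a-np.pi/2 # dir b ~ +x
zb=float(sys.argv[1])
# b-direction lateral n = +d
L=[50,53,56]; M=[36,38,40,42]
print('top  large +x(z67)',prof(t,c,b,67,55,20,L,105),'-x(z45)',prof(t,c,b,45,-55,-20,L,105))
print('top  mid   +x(top)',prof(t,c,b,zb+22,32,10,M,95),'-x(bot)',prof(t,c,b,zb,-32,-10,M,95))
print('side large(z45, s60) +x',prof(s,c,b,45,55,20,[56,58],110),'-x',prof(s,c,b,45,-55,-20,[56,58],110))
print('side large(z67, s60) +x',prof(s,c,b,67,55,20,[56,58],110),'-x',prof(s,c,b,67,-55,-20,[56,58],110))
print('side mid (bot,s44) +x',prof(s,c,b,zb+5,32,10,[44,45],100),'-x',prof(s,c,b,zb+5,-32,-10,[44,45],100))
E
python3 lat.py 75.3
```

```text
[ 491.7 -378.2  177.9] -78.68196222218864
top  large +x(z67) [32.  31.6 31.5] -x(z45) [-32.3 -32.3 -31.7]
top  mid   +x(top) [29.6 29.7 29.8 29.9] -x(bot) [-31.6 -31.7 -31.6 -31.5]
side large(z45, s60) +x [31.6 29.5] -x [-28.6   nan]
side large(z67, s60) +x [35.7 35.7] -x [-29.5 -29.4]
side mid (bot,s44) +x [25.5 25.4] -x [-27. -27.]
```

```bash
python3 - <<'E'
from h import *
t=shot('top'); s=shot('side'); c=np.array((491.2,-377.9)); a=np.radians(101.4); d=np.array([np.cos(a),np.sin(a)]);n=np.array([d[1],-d[0]])
def row(k,z,l,S): return [int(k['pixels'][int(round(v)),int(round(u)),0]) for u,v in proj(k,[[*(c+d*l+n*x),z] for x in S])]
S=list(range(-36,38,2)); print(S)
print('top z97 s39',row(t,97,39,S)); print('top z75 s39',row(t,75.3,39,S))
print('side z80 s45',row(s,80,45,S)); print('side z97 s42',row(s,95,42,S)); print('side z67 s57',row(s,64,58,S)); print('side z50',row(s,52,58,S))
E
```

```text
[-36, -34, -32, -30, -28, -26, -24, -22, -20, -18, -16, -14, -12, -10, -8, -6, -4, -2, 0, 2, 4, 6, 8, 10, 12, 14, 16, 18, 20, 22, 24, 26, 28, 30, 32, 34, 36]
top z97 s39 [146, 116, 116, 85, 70, 75, 75, 103, 123, 133, 140, 140, 142, 141, 141, 141, 141, 140, 138, 138, 138, 140, 141, 141, 139, 137, 131, 131, 120, 96, 74, 74, 73, 100, 133, 133, 151]
top z75 s39 [150, 130, 96, 72, 72, 68, 78, 99, 99, 104, 113, 121, 121, 124, 128, 116, 116, 121, 124, 125, 125, 113, 119, 122, 122, 124, 122, 117, 105, 94, 78, 69, 69, 80, 122, 145, 145]
side z80 s45 [182, 183, 172, 172, 80, 80, 89, 89, 132, 132, 137, 137, 138, 138, 137, 137, 145, 145, 152, 152, 151, 151, 151, 152, 163, 167, 167, 169, 169, 140, 140, 77, 77, 80, 80, 85, 85]
side z97 s42 [176, 167, 167, 173, 173, 120, 120, 109, 166, 166, 164, 164, 171, 171, 170, 170, 168, 168, 167, 167, 165, 165, 174, 174, 168, 166, 166, 153, 153, 123, 123, 79, 79, 78, 78, 72, 72]
side z67 s57 [185, 175, 109, 109, 78, 78, 79, 79, 79, 79, 80, 80, 80, 80, 81, 81, 81, 81, 75, 75, 77, 77, 77, 76, 76, 81, 81, 80, 80, 83, 83, 80, 80, 74, 74, 95, 95]
side z50 [178, 178, 108, 108, 78, 78, 76, 76, 80, 80, 76, 76, 81, 81, 76, 71, 71, 75, 75, 76, 76, 76, 76, 78, 78, 79, 79, 79, 79, 78, 78, 75, 75, 73, 73, 111, 183]
```

apply_moves([
  {"dx": -0.0003,"dy": 0.0017,"dz": -0.003,"rx": 0,"ry": 0,"rz": 0,"claw": 255},
  {"dx": 0,"dy": 0,"dz": -0.003,"rx": 0,"ry": 0,"rz": 0,"claw": 255},
  {"dx": 0,"dy": 0,"dz": 0,"rx": 0,"ry": 0,"rz": 0,"claw": 255},
])

```text
time_s: 6.4
position: [490.7, -375.9, 170.1]
eef_rot: [3.141, 0.001, -1.374]
contact_force: [0.3, 0.1, -1.7]
width: 0.477
grasp_force: 25.0
```

apply_moves([
  {"dx": 0,"dy": 0,"dz": -0.001,"rx": 0,"ry": 0,"rz": 0,"claw": 255},
  {"dx": 0,"dy": 0,"dz": 0,"rx": 0,"ry": 0,"rz": 0,"claw": 255},
])

```text
time_s: 6.6
position: [490.9, -376.1, 169.9]
eef_rot: [3.141, 0.0, -1.374]
contact_force: [-0.8, 1.4, 2.4]
width: 0.476
grasp_force: 25.0
```

apply_moves([
  {"dx": 0,"dy": 0,"dz": -0.001,"rx": 0,"ry": 0,"rz": 0,"claw": 255},
  {"dx": 0,"dy": 0,"dz": 0,"rx": 0,"ry": 0,"rz": 0,"claw": 255},
])

```text
time_s: 6.8
position: [491.0, -376.2, 169.8]
eef_rot: [3.141, 0.001, -1.373]
contact_force: [-3.5, 4.0, 8.6]
width: 0.478
grasp_force: 25.0
```

apply_moves([
  {"dx": 0,"dy": 0,"dz": 0.001,"rx": 0,"ry": 0,"rz": 0,"claw": 255},
  {"dx": 0,"dy": 0,"dz": 0,"rx": 0,"ry": 0,"rz": 0,"claw": 90},
  {"dx": 0,"dy": 0,"dz": 0,"rx": 0,"ry": 0,"rz": 0,"claw": 90},
  {"dx": 0,"dy": 0,"dz": 0,"rx": 0,"ry": 0,"rz": 0,"claw": 90},
  {"dx": 0,"dy": 0,"dz": 0.01,"rx": 0,"ry": 0,"rz": 0,"claw": 90},
  {"dx": 0,"dy": 0,"dz": 0.02,"rx": 0,"ry": 0,"rz": 0,"claw": 90},
  {"dx": 0,"dy": 0,"dz": 0.03,"rx": 0,"ry": 0,"rz": 0,"claw": 90},
  {"dx": 0.005,"dy": 0.03,"dz": 0.02,"rx": 0,"ry": 0,"rz": 1.2,"claw": 90},
  {"dx": 0.018,"dy": 0.035,"dz": 0,"rx": 0,"ry": 0,"rz": 1.2,"claw": 90},
  {"dx": 0.025,"dy": 0.04,"dz": 0,"rx": 0,"ry": 0,"rz": 1.2,"claw": 90},
  {"dx": 0.025,"dy": 0.04,"dz": 0,"rx": 0,"ry": 0,"rz": 1.2,"claw": 90},
  {"dx": 0.025,"dy": 0.04,"dz": 0,"rx": 0,"ry": 0,"rz": 1.2,"claw": 90},
])

```text
time_s: 8.0
position: [589.8, -189.7, 250.8]
eef_rot: [-3.141, -0.001, -0.846]
contact_force: [0.2, -0.5, -0.5]
width: 0.648
grasp_force: 0.0
```

```bash
python3 - <<'E'
from h import *
t=shot('top'); s=shot('side'); o=env.observe(); print(o['position'].round(1),o['eef_rot'][2]*57.3,o['width'])
print('large',board(t,(0,0,0),(180,255,105),(455,185,512,232),67))
print('mid',board(t,(0,90,102),(25,255,255),(462,190,510,230),89))
print('small',board(t,(0,70,110),(30,255,255),(352,128,380,162),23))
a=cv2.resize(t['pixels'][170:245,440:540],(440,330),interpolation=cv2.INTER_CUBIC)
b=cv2.resize(s['pixels'][100:160,320:390],(360,330),interpolation=cv2.INTER_CUBIC)
save('placed1.png',np.hstack([a,b]))
E
```

```text
[ 591.  -186.9  250.6] -48.28218629167512 0.6465537021917283
large [ 501.8 -364.3  149.4  106.9  -89.   500.1 -342.2 5126.7]
mid [ 490.2 -375.1   98.3   45.5  -79.1  490.3 -375.6 4214. ]
small [ 663.9  -58.1   70.5   25.8  -20.6  664.   -58.2 1691.1]
```

View pics/placed1.png

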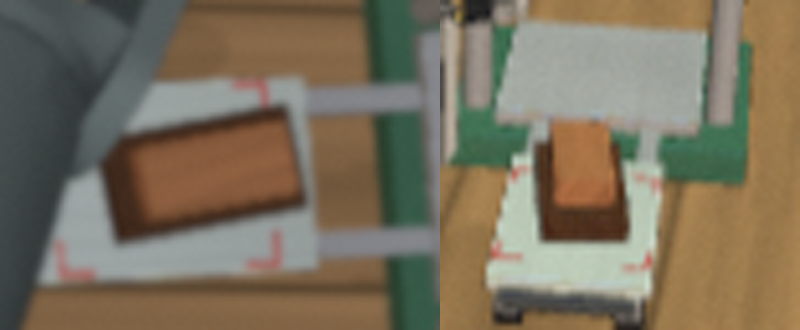

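```bash
cat > chk.py <<'E'
from h import *
t=shot('top'); c=np.array((491.2,-377.9)); a=np.radians(101.4)
L=[-24,-12,0,12,24]; M=[-14,-7,0,7,14]
print('far large z67',prof(t,c,a,67,-85,-30,L,110),'mid z89',prof(t,c,a,89,-57,-30,M,100))
print('near large z45',prof(t,c,a,45,85,30,L,110),'mid z67',prof(t,c,a,67,55,30,M,92))
b=a-np.pi/2;L=[-45,-30,-15,0,15,30,45]
print('+x large z67',prof(t,c,b,67,55,20,L,108),'mid z89',prof(t,c,b,89,28,10,L[1:-1],100))
print('-x large z45',prof(t,c,b,45,-55,-20,L,108),'mid z67',prof(t,c,b,67,-28,-10,L[1:-1],92))
E
python3 chk.py
```

```text
far large z67 [-58.1 -57.3 -57.5 -57.2 -58.4] mid z89 [nan nan nan nan nan]
near large z45 [ nan 82.2 59.2 59.2 59.1] mid z67 [45.8 45.6 46.  45.8 45.2]
+x large z67 [31.8 32.2 32.1 32.1 32.2 32.4 44. ] mid z89 [22.1 21.9 21.7 21.5 21.4]
-x large z45 [-33.2 -32.9 -33.2 -33.2 -32.9 -33.1 -32.9] mid z67 [-24.1 -24.1 -23.8 -23.6 -23.3]
```

apply_moves([
  {"dx": 0.025,"dy": 0.042,"dz": 0,"rx": 0,"ry": 0,"rz": 1.4,"claw": 90},
  {"dx": 0.025,"dy": 0.042,"dz": 0,"rx": 0,"ry": 0,"rz": 1.4,"claw": 90},
  {"dx": 0.025,"dy": 0.043,"dz": -0.01,"rx": 0,"ry": 0,"rz": 1.4,"claw": 90},
  {"dx": 0,"dy": 0,"dz": -0.035,"rx": 0,"ry": 0,"rz": 1.26,"claw": 90},
  {"dx": 0,"dy": 0,"dz": -0.04,"rx": 0,"ry": 0,"rz": 0,"claw": 90},
  {"dx": 0,"dy": 0,"dz": -0.035,"rx": 0,"ry": 0,"rz": 0,"claw": 90},
  {"dx": 0,"dy": 0,"dz": -0.02,"rx": 0,"ry": 0,"rz": 0,"claw": 90},
  {"dx": 0,"dy": 0,"dz": -0.008,"rx": 0,"ry": 0,"rz": 0,"claw": 90},
  {"dx": 0,"dy": 0,"dz": 0,"rx": 0,"ry": 0,"rz": 0,"claw": 90},
])

```text
time_s: 9.05
position: [663.0, -65.9, 101.1]
eef_rot: [3.141, 0.002, -0.375]
contact_force: [-0.2, -1.2, 0.9]
width: 0.648
grasp_force: 0.0
```

apply_moves([
  {"dx": 0,"dy": 0,"dz": 0,"rx": 0,"ry": 0,"rz": 0,"claw": 255},
  {"dx": 0,"dy": 0,"dz": 0,"rx": 0,"ry": 0,"rz": 0,"claw": 255},
  {"dx": 0,"dy": 0,"dz": 0,"rx": 0,"ry": 0,"rz": 0,"claw": 255},
  {"dx": 0,"dy": 0,"dz": 0,"rx": 0,"ry": 0,"rz": 0,"claw": 255},
  {"dx": 0,"dy": 0,"dz": 0,"rx": 0,"ry": 0,"rz": 0,"claw": 255},
  {"dx": 0,"dy": 0,"dz": 0,"rx": 0,"ry": 0,"rz": 0,"claw": 255},
  {"dx": 0,"dy": 0,"dz": 0,"rx": 0,"ry": 0,"rz": 0,"claw": 255},
], newtons=25)

```text
time_s: 9.75
position: [663.9, -64.8, 102.4]
eef_rot: [-3.141, -0.001, -0.373]
contact_force: [0.4, 0.9, 3.4]
width: 0.254
grasp_force: 25.0
```

apply_moves([
  {"dx": 0,"dy": 0,"dz": 0.02,"rx": 0,"ry": 0,"rz": 0,"claw": 255},
  {"dx": 0,"dy": 0,"dz": 0.04,"rx": 0,"ry": 0,"rz": 0,"claw": 255},
  {"dx": 0,"dy": 0,"dz": 0.04,"rx": 0,"ry": 0,"rz": 0,"claw": 255},
  {"dx": -0.019,"dy": -0.0345,"dz": 0.02,"rx": 0,"ry": 0,"rz": -1.3,"claw": 255},
  {"dx": -0.019,"dy": -0.0345,"dz": 0.02,"rx": 0,"ry": 0,"rz": -1.3,"claw": 255},
  {"dx": -0.019,"dy": -0.0345,"dz": 0,"rx": 0,"ry": 0,"rz": -1.3,"claw": 255},
  {"dx": -0.019,"dy": -0.0345,"dz": 0,"rx": 0,"ry": 0,"rz": -1.3,"claw": 255},
  {"dx": -0.019,"dy": -0.0345,"dz": 0,"rx": 0,"ry": 0,"rz": -1.3,"claw": 255},
  {"dx": -0.019,"dy": -0.0345,"dz": 0,"rx": 0,"ry": 0,"rz": -1.3,"claw": 255},
  {"dx": -0.019,"dy": -0.0345,"dz": 0,"rx": 0,"ry": 0,"rz": -1.3,"claw": 255},
  {"dx": -0.019,"dy": -0.0345,"dz": 0,"rx": 0,"ry": 0,"rz": -1.3,"claw": 255},
  {"dx": -0.018,"dy": -0.032,"dz": 0,"rx": 0,"ry": 0,"rz": -1.05,"claw": 255},
])

```text
time_s: 10.95
position: [492.3, -374.1, 241.4]
eef_rot: [3.141, 0.0, -1.377]
contact_force: [-0.2, -0.2, -0.1]
width: 0.256
grasp_force: 25.0
```

apply_moves([
  {"dx": 0,"dy": 0,"dz": 0,"rx": 0,"ry": 0,"rz": 0,"claw": 255},
  {"dx": 0,"dy": 0,"dz": 0,"rx": 0,"ry": 0,"rz": 0,"claw": 255},
])

```text
time_s: 11.15
position: [493.1, -373.0, 241.3]
eef_rot: [3.141, 0.001, -1.373]
contact_force: [0.0, 0.7, -0.5]
width: 0.253
grasp_force: 25.0
```

apply_moves([
  {"dx": -0.0021,"dy": -0.0032,"dz": -0.02,"rx": 0,"ry": 0,"rz": 0,"claw": 255},
  {"dx": 0,"dy": 0,"dz": -0.015,"rx": 0,"ry": 0,"rz": 0,"claw": 255},
  {"dx": 0,"dy": 0,"dz": -0.009,"rx": 0,"ry": 0,"rz": 0,"claw": 255},
  {"dx": 0,"dy": 0,"dz": 0,"rx": 0,"ry": 0,"rz": 0,"claw": 255},
  {"dx": 0,"dy": 0,"dz": 0,"rx": 0,"ry": 0,"rz": 0,"claw": 255},
])

```text
time_s: 11.65
position: [491.9, -375.5, 197.8]
eef_rot: [3.142, 0.0, -1.372]
contact_force: [0.2, 0.0, -0.7]
width: 0.254
grasp_force: 25.0
```

```bash
cat > sm.py <<'E'
from h import *
t=shot('top'); s=shot('side'); o=env.observe(); p=o['position']; print(p.round(1),o['eef_rot'][2]*57.3); zb=p[2]-103
c=np.array((491.2,-377.9)); a=np.radians(101.4); d=np.array([np.cos(a),np.sin(a)]);n=np.array([d[1],-d[0]])
def row(k,z,pts): return [tuple(int(x) for x in k['pixels'][int(round(v)),int(round(u))]) for u,v in proj(k,[[*(c+d*l+n*x),z] for l,x in pts])]
print('top near bottom edge', row(t,zb,[(l,0) for l in range(20,50,2)]))
print('side near bottom edge', row(s,zb,[(l,0) for l in range(20,50,2)]))
print('mid near z67 top',prof(t,c,a,67,55,30,[-14,-7,0,7,14],92))
print('mid near z89 side',[ [int(x[1]) for x in row(s,89,[(l,0) for l in range(36,56,1)])]])
S=range(-30,32,2)
print('top lat top s30',[x[2] for x in row(t,zb+22,[(29,x) for x in S])]); print('top lat bot',[x[2] for x in row(t,zb,[(29,x) for x in S])])
print('side lat bot',[x[2] for x in row(s,zb+8,[(33,x) for x in S])]); print('side mid lat z80',[x[0] for x in row(s,78,[(47,x) for x in S])])
a_=cv2.resize(t['pixels'][180:235,455:515],(400,367),interpolation=cv2.INTER_CUBIC)
b_=cv2.resize(s['pixels'][100:150,325:380],(400,367),interpolation=cv2.INTER_CUBIC)
save('small_low.png',np.hstack([a_,b_]))
E
python3 sm.py
```

```text
[ 492.  -376.1  198.7] -78.62446626160232
top near bottom edge [(169, 139, 100), (169, 139, 100), (169, 138, 99), (156, 125, 88), (156, 125, 88), (141, 108, 75), (135, 98, 66), (135, 95, 64), (135, 95, 64), (137, 93, 62), (139, 93, 62), (139, 93, 62), (139, 93, 62), (137, 91, 61), (131, 86, 57)]
side near bottom edge [(196, 147, 95), (196, 147, 95), (196, 147, 95), (178, 131, 82), (178, 131, 82), (178, 131, 82), (178, 131, 82), (178, 131, 82), (169, 117, 72), (169, 117, 72), (169, 117, 72), (169, 117, 72), (168, 113, 67), (168, 113, 67), (168, 113, 67)]
mid near z67 top [45.8 45.8 46.1 45.8 45.5]
mid near z89 side [[113, 113, 114, 114, 114, 114, 114, 114, 114, 114, 114, 110, 110, 110, 110, 110, 110, 110, 110, 106]]
top lat top s30 [72, 38, 35, 42, 42, 52, 56, 60, 65, 65, 70, 80, 87, 96, 99, 100, 103, 102, 102, 98, 89, 74, 74, 61, 53, 39, 39, 31, 38, 77, 121]
top lat bot [62, 32, 32, 35, 45, 55, 55, 59, 64, 70, 70, 75, 79, 85, 75, 75, 77, 79, 84, 84, 70, 65, 61, 61, 56, 49, 33, 33, 34, 57, 102]
side lat bot [83, 83, 80, 47, 47, 43, 43, 63, 63, 69, 69, 94, 94, 96, 96, 97, 97, 99, 99, 100, 94, 94, 49, 49, 69, 69, 64, 64, 31, 31, 48]
side mid lat z80 [173, 81, 81, 97, 97, 161, 161, 155, 155, 157, 157, 165, 165, 169, 169, 170, 170, 166, 166, 166, 166, 166, 173, 173, 162, 162, 130, 130, 76, 76, 78]
```

View pics/small_low.png

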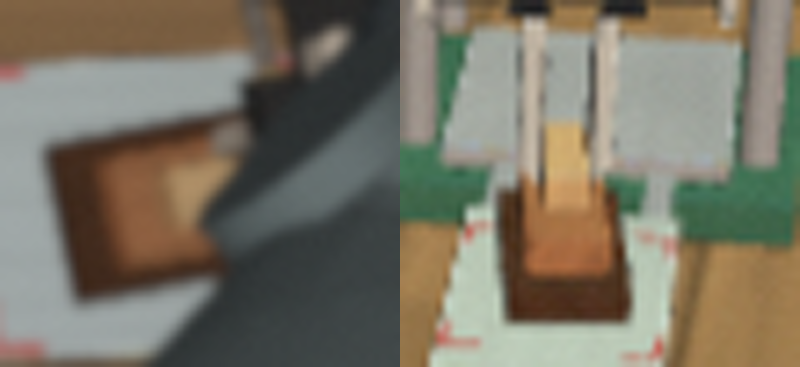

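```bash
python3 - <<'E'
from h import *
T=[shot('top') for _ in range(2)]; Sd=[shot('side') for _ in range(2)]; o=env.observe(); print(o['position'].round(1))
c=np.array((491.2,-377.9)); a=np.radians(101.4); d=np.array([np.cos(a),np.sin(a)]);n=np.array([d[1],-d[0]])
def sp(ks,z,x,L):
    q=proj(ks[0],[[*(c+d*l+n*x),z] for l in L]).astype(np.float32)
    return np.mean([cv2.remap(k['pixels'],q[:,0][None],q[:,1][None],cv2.INTER_CUBIC)[0].astype(float) for k in ks],0)
zb=95.8
for nm,ks in(('top',T),('side',Sd)):
  L=np.arange(16,46,2); print(nm,'small B',np.mean([sp(ks,zb,x,L)[:,2] for x in(-5,-2,2,5)],0).round().astype(int),'from16')
  L=np.arange(32,62,2); print(nm,'mid R',np.mean([sp(ks,67,x,L)[:,0] for x in(-8,0,8)],0).round().astype(int),'from32')
E
```

```text
[ 491.7 -376.2  198.5]
top small B [90 95 98 99 96 88 77 69 65 64 64 64 63 63 63] from16
top mid R [140 140 139 135 127 117 105  92  78  69  65  64  64  62  60] from32
side small B [98 98 98 96 93 90 86 82 77 74 71 68 66 67 68] from16
side mid R [165 166 167 168 163 155 147 137 125 111  99  90  81  75  74] from32
```

apply_moves([
  {"dx": -0.0006,"dy": 0.002,"dz": -0.003,"rx": 0,"ry": 0,"rz": 0,"claw": 255},
  {"dx": 0,"dy": 0,"dz": -0.002,"rx": 0,"ry": 0,"rz": 0,"claw": 255},
  {"dx": 0,"dy": 0,"dz": 0,"rx": 0,"ry": 0,"rz": 0,"claw": 255},
])

```text
time_s: 12.25
position: [490.6, -373.7, 192.2]
eef_rot: [3.141, 0.001, -1.373]
contact_force: [0.3, 0.8, -0.8]
width: 0.251
grasp_force: 25.0
```

apply_moves([
  {"dx": 0,"dy": 0,"dz": -0.001,"rx": 0,"ry": 0,"rz": 0,"claw": 255},
  {"dx": 0,"dy": 0,"dz": 0,"rx": 0,"ry": 0,"rz": 0,"claw": 255},
])

```text
time_s: 12.45
position: [490.8, -374.0, 191.6]
eef_rot: [3.141, 0.0, -1.373]
contact_force: [1.1, 0.2, -1.3]
width: 0.254
grasp_force: 25.0
```

apply_moves([
  {"dx": 0,"dy": 0,"dz": -0.001,"rx": 0,"ry": 0,"rz": 0,"claw": 255},
  {"dx": 0,"dy": 0,"dz": 0,"rx": 0,"ry": 0,"rz": 0,"claw": 255},
])

```text
time_s: 12.65
position: [491.0, -374.1, 191.3]
eef_rot: [-3.142, -0.0, -1.373]
contact_force: [-1.0, 1.2, 3.2]
width: 0.25
grasp_force: 25.0
```

apply_moves([
  {"dx": 0,"dy": 0,"dz": 0.0005,"rx": 0,"ry": 0,"rz": 0,"claw": 150},
  {"dx": 0,"dy": 0,"dz": 0,"rx": 0,"ry": 0,"rz": 0,"claw": 150},
  {"dx": 0,"dy": 0,"dz": 0,"rx": 0,"ry": 0,"rz": 0,"claw": 150},
  {"dx": 0,"dy": 0,"dz": 0.01,"rx": 0,"ry": 0,"rz": 0,"claw": 150},
  {"dx": 0,"dy": 0,"dz": 0.025,"rx": 0,"ry": 0,"rz": 0,"claw": 150},
  {"dx": 0,"dy": 0,"dz": 0.035,"rx": 0,"ry": 0,"rz": 0,"claw": 150},
  {"dx": 0,"dy": 0.045,"dz": 0,"rx": 0,"ry": 0,"rz": 0,"claw": 150},
  {"dx": 0,"dy": 0.045,"dz": 0,"rx": 0,"ry": 0,"rz": 0,"claw": 150},
  {"dx": 0,"dy": 0.045,"dz": 0,"rx": 0,"ry": 0,"rz": 0,"claw": 150},
  {"dx": 0,"dy": 0.045,"dz": 0,"rx": 0,"ry": 0,"rz": 0,"claw": 150},
  {"dx": 0,"dy": 0.045,"dz": 0,"rx": 0,"ry": 0,"rz": 0,"claw": 150},
])

```text
time_s: 13.75
position: [490.7, -147.4, 262.2]
eef_rot: [-3.141, -0.001, -1.373]
contact_force: [0.1, 0.3, 0.5]
width: 0.412
grasp_force: 0.0
```

```bash
cat > fin.py <<'E'
from h import *
T=[shot('top') for _ in range(3)]; Sd=[shot('side') for _ in range(3)]; o=env.observe(); print(o['position'].round(1),o['time_s'])
t=T[0]; t['pixels']=np.mean([k['pixels'] for k in T],0).astype(np.uint8)
s=Sd[0]; s['pixels']=np.mean([k['pixels'] for k in Sd],0).astype(np.uint8)
# top faces only, each at its own height (bright top faces)
print('small',board(t,(0,0,155),(30,140,255),(462,190,510,230),111))
print('mid  ',board(t,(0,90,120),(25,255,255),(462,190,510,230),89))
print('large',board(t,(0,0,0),(180,255,110),(462,190,512,232),67))
print('side small',board(s,(0,90,175),(30,170,255),(320,95,390,160),111))
c=np.array((491.2,-377.9)); a=np.radians(101.4); d=np.array([np.cos(a),np.sin(a)]);n=np.array([d[1],-d[0]])
def sp(k,z,L,X,ch):
    out=[]
    for x in X:
        q=proj(k,[[*(c+d*l+n*x),z] for l in L]).astype(np.float32); out.append(cv2.remap(k['pixels'],q[:,0][None],q[:,1][None],cv2.INTER_CUBIC)[0][:,ch].astype(float))
    return np.mean(out,0).round().astype(int)
print('top z111 l -60..60 R,B step4',sp(t,111,range(-60,64,4),(-4,0,4),0),sp(t,111,range(-60,64,4),(-4,0,4),2))
b_=cv2.resize(s['pixels'][100:150,325:380],(400,364),interpolation=cv2.INTER_CUBIC)
a_=cv2.resize(t['pixels'][180:235,455:515],(397,364),interpolation=cv2.INTER_CUBIC)
save('fin.png',np.hstack([a_,b_]))
E
python3 fin.py
```

```text
[ 491.1 -149.9  261.9] 14.05
small [ 490.  -374.    65.5   22.4  -79.5  490.1 -374.2 1272.7]
mid   [ 490.7 -375.7   92.9   41.3  -79.5  490.5 -376.4 3526.9]
large [ 495.1 -374.1  132.1   93.8  -89.   493.5 -368.4 9019.4]
side small [ 477.3 -336.5   71.7    7.9  -84.   477.3 -335.2  442. ]
top z111 l -60..60 R,B step4 [126 125 125 130 137 115 110 137 155 168 169 169 169 169 169 169 168 168
 168 168 168 168 168 166 155 135 132 136 134 119  95] [ 67  67  70 101 136 109  62  64  87  99  99 100 100 100 100  99  99  99
  99  99  99  99  99  98  88  69  62  61  59  49  38]
```

View pics/fin.png

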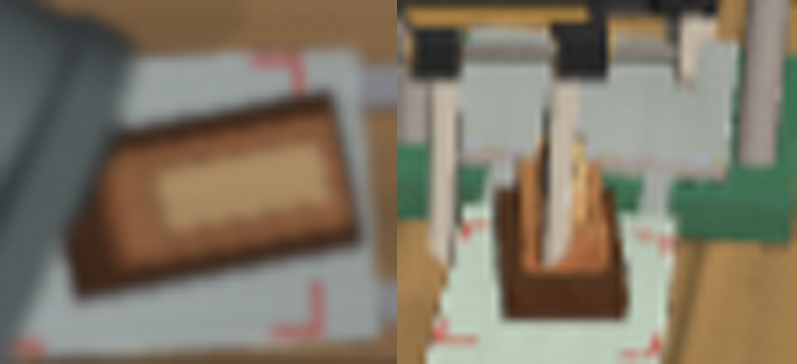

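apply_moves([
  {"dx": 0,"dy": 0.045,"dz": 0,"rx": 0,"ry": 0,"rz": 1.2,"claw": 150},
  {"dx": 0,"dy": 0.045,"dz": 0,"rx": 0,"ry": 0,"rz": 1.2,"claw": 255},
  {"dx": 0,"dy": 0.045,"dz": 0,"rx": 0,"ry": 0,"rz": 1.2,"claw": 255},
  {"dx": 0,"dy": 0.045,"dz": 0,"rx": 0,"ry": 0,"rz": 1.2,"claw": 255},
])

```text
time_s: 14.45
position: [491.3, 31.1, 261.6]
eef_rot: [-3.141, -0.001, -0.953]
contact_force: [-0.3, -0.1, 0.1]
width: 0.196
grasp_force: 0.0
```

```bash
cat > m.py <<'E'
from h import *
T=[shot('top') for _ in range(3)]; Sd=[shot('side') for _ in range(3)]; print(env.observe()['time_s'])
c=np.array((491.2,-377.9)); a=np.radians(101.4); d=np.array([np.cos(a),np.sin(a)]);n=np.array([d[1],-d[0]])
def sp(ks,z,ls,xs,ch):  # mean over the second of each
    k=ks[0]; im=np.mean([q['pixels'] for q in ks],0).astype(np.float32); out=[]
    G=np.array([[[*(c+d*l+n*x),z] for l in ls] for x in xs]); q=proj(k,G).astype(np.float32).reshape(G.shape[0],G.shape[1],2)
    return cv2.remap(im,q[...,0].copy(),q[...,1].copy(),cv2.INTER_LINEAR)[...,ch]
A=np.arange
f=lambda v:' '.join(str(int(round(x))) for x in v)
for nm,z,h,w in(('large',67,60,33),('mid',89,47,22.5),('small',111,33,12)):
    X=A(-.6*w,.61*w,2); L=A(-.6*h,.61*h,2)
    ch=2 if nm=='small' else 0
    print(nm,'far from',-h-12,f(sp(T,z,A(-h-12,-h+12,1.5),X,ch).mean(0)))
    print(nm,'near from',h-12,f(sp(T,z,A(h-12,h+14,1.5),X,ch).mean(0)))
    print(nm,'-x from',-w-10,f(sp(T,z,L,A(-w-10,-w+10,1.5),ch).mean(1)))
    print(nm,'+x from',w-10,f(sp(T,z,L,A(w-10,w+10,1.5),ch).mean(1)))
for nm,z,h,w in(('large',67,60,33),('mid',89,47,22.5),('small',111,33,12)):
    X=A(-.6*w,.61*w,2); ch=2 if nm=='small' else 0
    print('side',nm,'far from',-h-18,f(sp(Sd,z,A(-h-18,-h+12,2),X,ch).mean(0)),'near from',h-12,f(sp(Sd,z,A(h-12,h+20,2),X,ch).mean(0)))
E
python3 m.py
```

```text
14.75
large far from -72 123 123 124 126 129 131 132 130 123 115 107 105 110 118 126 132
large near from 48 75 69 65 63 62 62 61 60 59 61 69 85 105 124 138 147 151 153
large -x from -43 150 150 149 147 142 133 120 103 87 75 69 70 78 90
large +x from 23 93 80 71 68 73 86 103 121 135 144 149 151 151 152
mid far from -59 126 128 131 133 133 127 119 110 106 109 116 125 132 139 145 151
mid near from 35 131 132 134 135 135 135 133 130 125 118 110 101 91 81 73 67 64 63
mid -x from -32.5 106 89 76 69 70 78 91 104 114 122 127 131 135 140
mid +x from 12.5 141 135 131 127 122 113 100 85 74 68 70 80 96 115
small far from -45 126 130 126 113 94 76 64 58 60 66 73 82 89 94 96 98
small near from 21 97 97 97 97 97 97 97 97 95 91 86 79 72 67 64 63 62 62
small -x from -22 45 51 55 58 61 66 72 80 87 92 95 97 98 98
small +x from 2 99 99 98 97 93 87 79 70 64 59 56 51 45 38
side large far from -78 99 110 120 128 136 144 152 156 159 162 165 168 169 171 172 near from 48 121 111 102 92 83 80 80 80 80 79 79 79 79 79 79 79
side mid far from -65 66 61 55 50 45 42 41 40 39 39 43 49 55 62 69 near from 35 120 130 139 149 156 160 164 168 170 170 170 169 169 168 168 167
side small far from -51 36 37 39 41 50 57 65 72 76 77 77 78 78 73 67 near from 21 79 85 91 96 101 105 109 113 113 112 111 110 108 106 103 101
```

apply_moves([
  {"dx": -0.03,"dy": 0,"dz": 0,"rx": 0,"ry": 0,"rz": 1.5,"claw": 255},
  {"dx": -0.03,"dy": 0,"dz": 0,"rx": 0,"ry": 0,"rz": 1.5,"claw": 255},
  {"dx": -0.03,"dy": 0,"dz": 0,"rx": 0,"ry": 0,"rz": 1.5,"claw": 255},
  {"dx": -0.03,"dy": 0,"dz": 0,"rx": 0,"ry": 0,"rz": 1.5,"claw": 255},
  {"dx": 0,"dy": 0,"dz": 0,"rx": 0,"ry": 0,"rz": 1.5,"claw": 255},
])

```text
time_s: 15.25
position: [368.8, 29.9, 260.8]
eef_rot: [3.141, 0.0, -0.298]
contact_force: [0.4, -0.1, 0.7]
width: 0.007
grasp_force: 0.0
```

```bash
cat > m2.py <<'E'
from h import *
T=[shot('top') for _ in range(3)]; Sd=[shot('side') for _ in range(3)]; print(env.observe()['time_s'])
t=T[0]; t['pixels']=np.mean([k['pixels'] for k in T],0).astype(np.uint8)
s=Sd[0]; s['pixels']=np.mean([k['pixels'] for k in Sd],0).astype(np.uint8)
c=np.array((491.2,-377.9)); a=np.radians(101.4); d=np.array([np.cos(a),np.sin(a)]);n=np.array([d[1],-d[0]])
# side view: walk down image along the projected near edges
A=np.arange
def sp(k,z,ls,xs):
    G=np.array([[[*(c+d*l+n*x),z] for l in ls] for x in xs]); q=proj(k,G).astype(np.float32).reshape(len(xs),len(ls),2)
    return cv2.remap(k['pixels'].astype(np.float32),q[...,0].copy(),q[...,1].copy(),cv2.INTER_LINEAR).mean(0)
f=lambda v:' '.join(str(int(round(x))) for x in v)
for ch in(0,2): print('side z111 l=-50..90 step4 ch',ch,f(sp(s,111,A(-50,94,4),[-4,0,4])[:,ch]))
q=proj(s,[[*(c+d*l),z] for l,z in((33,111),(33,89),(47,89),(47,67),(60,67),(60,45),(-33,111),(-47,89),(-60,67))]); print(q.round(1).tolist())
u0,v0=320,100; im=cv2.resize(s['pixels'][100:150,330:375],(405,450),interpolation=cv2.INTER_CUBIC)
im2=cv2.resize(t['pixels'][188:230,462:506],(395,450),interpolation=cv2.INTER_CUBIC)
for (u,v) in q: cv2.circle(im,(int((u-330+.5)*9),int((v-100+.5)*9)),2,(0,0,255),-1)
for (u,v) in proj(t,[[*(c+d*l),z] for l,z in((33,111),(33,89),(47,89),(47,67),(60,67),(60,45),(-33,111),(-47,89),(-60,67))]): cv2.circle(im2,(int((u-462+.5)*8.98),int((v-188+.5)*10.7)),2,(0,0,255),-1)
save('m2.png',np.hstack([im2,im]))
E
python3 m2.py
```

```text
15.55
side z111 l=-50..90 step4 ch 0 165 165 165 165 169 177 185 193 201 204 206 207 206 206 206 206 206 206 206 206 206 205 204 203 203 202 201 201 200 200 198 184 169 149 127 113
side z111 l=-50..90 step4 ch 2 163 163 163 163 160 152 144 132 120 116 114 113 113 112 112 112 112 112 112 113 114 115 115 111 108 103 99 99 98 98 97 89 81 71 61 57
[[348.2, 124.7], [348.0, 130.0], [348.2, 131.6], [347.9, 136.8], [348.1, 138.4], [347.9, 143.6], [347.2, 117.3], [346.8, 121.0], [346.4, 124.6]]
```

View pics/m2.png

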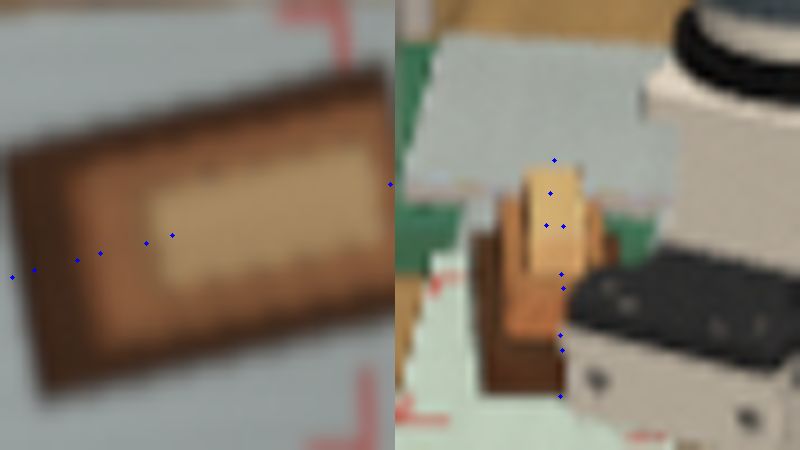

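The top view shows near-side steps of about 13 mm (large to middle) and 15 mm (middle to small). Cross offsets are under 0.5 mm and the board angles agree, so the stack is accepted. Next is the timer. I'll reference the units wheel on its 0 stop so the digits are certain.

apply_moves([
  {"dx": 0.024,"dy": 0.04,"dz": 0,"rx": 0,"ry": 0,"rz": 0.86,"claw": 255},
  {"dx": 0.024,"dy": 0.04,"dz": 0,"rx": 0,"ry": 0,"rz": 0.86,"claw": 255},
  {"dx": 0.024,"dy": 0.04,"dz": 0,"rx": 0,"ry": 0,"rz": 0.85,"claw": 255},
  {"dx": 0.024,"dy": 0.04,"dz": 0,"rx": 0,"ry": 0,"rz": 0.85,"claw": 255},
  {"dx": 0.025,"dy": 0.041,"dz": 0,"rx": 0,"ry": 0,"rz": 0,"claw": 255},
  {"dx": 0.025,"dy": 0.041,"dz": 0,"rx": 0,"ry": 0,"rz": 0,"claw": 255},
  {"dx": 0.025,"dy": 0.04,"dz": -0.02,"rx": 0,"ry": 0,"rz": 0,"claw": 255},
  {"dx": 0,"dy": 0,"dz": 0,"rx": 0,"ry": 0,"rz": 0,"claw": 255},
  {"dx": 0,"dy": 0,"dz": 0,"rx": 0,"ry": 0,"rz": 0,"claw": 255},
])

```text
time_s: 16.45
position: [541.3, 312.4, 239.5]
eef_rot: [3.14, 0.004, -0.001]
contact_force: [-0.8, -0.8, 1.4]
width: 0.003
grasp_force: 0.0
```

```bash
cat > dg.py <<'E'
from h import *
import sys
def show(c):
    g=cv2.cvtColor(c['pixels'],cv2.COLOR_RGB2GRAY)
    for v in range(196,209): print(' '.join('%3d'%x for x in g[v,194:204]),' | ',' '.join('%3d'%x for x in g[v,210:220]),' | ',' '.join('%3d'%x for x in g[v,228:238]))
def tabs(c):
    H=cv2.cvtColor(c['pixels'],cv2.COLOR_RGB2HSV); m=cv2.inRange(H,(3,130,110),(18,255,255)); m[:180]=0;m[222:]=0;m[:,:180]=0;m[:,245:]=0
    n,_,st,ce=cv2.connectedComponentsWithStats(m); print(sorted([(*cast(c,[ce[i]],76)[0][:2].round().astype(int).tolist()[::-1],int(st[i,4])) for i in range(1,n) if st[i,4]>5],reverse=True))
if __name__=='__main__':
    o=env.observe(); print(o['time_s'],o['position'].round(1),o['eef_rot'].round(3))
    if len(sys.argv)>1: show(np.load('top0.npy',allow_pickle=True).item())
    c=shot('top'); np.save('d_%.2f.npy'%o['time_s'],c,allow_pickle=True); show(c); tabs(c)
E
python3 dg.py 1
```

```text
16.45 [541.3 312.4 239.5] [ 3.14e+00  4.00e-03 -1.00e-03]
 71  76  85  87  87  86  87  86  81  72  |   28  50  72  83  87  87  87  86  84  80  |   77  74  82  87  87  87  86  86  81  73
 81  80  83  86  86  86  86  85  80  68  |   33  56  75  85  89  90  89  86  84  79  |   83  78  83  89  90  89  87  85  81  73
 82  78  79  80  82  83  81  79  75  65  |   41  61  75  84  92  98  93  84  79  75  |   82  77  82  92  98  95  86  81  76  70
 69  67  67  74  79  78  70  65  65  62  |   47  61  66  75  91  99  92  74  64  66  |   66  67  72  89 102  97  82  68  65  64
 55  54  67  86  88  76  57  49  56  60  |   54  57  56  67  85  90  80  58  48  58  |   48  50  55  75  91  92  76  57  52  56
 48  51  77 106 105  82  53  43  53  61  |   62  57  56  77 100 100  83  56  40  52  |   40  41  47  70  91  96  81  56  49  55
 44  49  77 106 107  88  59  43  53  62  |   66  59  61  89 113 110  91  63  42  51  |   39  41  49  74  95  99  83  58  50  58
 41  45  65  91 100  92  65  46  53  62  |   64  58  60  88 110 107  92  67  46  52  |   40  41  49  73  93  97  83  58  52  60
 43  44  58  81  9
[... 1588 characters left out ...]
7  47  48  50  |   89  83  71  52  40  36  36  40  51  60
 77  76  76  75  75  77  77  77  75  74  |   60  60  58  56  54  52  51  51  49  52  |   88  84  75  59  45  36  36  42  51  59
 80  82  80  80  80  81  80  79  78  76  |   61  61  60  57  54  53  52  52  52  50  |   86  84  78  66  50  39  36  41  51  58
 84  83  83  82  83  81  81  81  80  78  |   61  62  58  57  55  53  53  52  52  51  |   84  83  80  70  54  43  38  42  52  58
 85  84  83  83  82  81  82  81  81  79  |   62  59  59  58  55  54  54  53  52  50  |   82  81  80  73  59  46  37  40  49  56
 85  85  83  83  83  83  82  81  82  79  |   61  60  59  58  55  55  53  53  52  50  |   79  79  78  75  65  51  41  38  45  54
[]
```

apply_moves([
  {"dx": 0,"dy": 0,"dz": -0.035,"rx": 0,"ry": 0,"rz": 0,"claw": 255},
  {"dx": 0,"dy": 0,"dz": -0.035,"rx": 0,"ry": 0,"rz": 0,"claw": 255},
  {"dx": -0.01,"dy": 0,"dz": 0,"rx": 0,"ry": 0,"rz": 0,"claw": 255},
  {"dx": -0.01,"dy": 0,"dz": 0,"rx": 0,"ry": 0,"rz": 0,"claw": 255},
  {"dx": -0.01,"dy": 0,"dz": 0,"rx": 0,"ry": 0,"rz": 0,"claw": 255},
  {"dx": 0,"dy": 0,"dz": 0,"rx": 0,"ry": 0,"rz": 0,"claw": 255},
])

```text
time_s: 17.1
position: [510.9, 312.5, 174.5]
eef_rot: [-3.14, -0.003, -0.0]
contact_force: [0.9, -0.4, 0.7]
width: 0.003
grasp_force: 0.1
```

apply_moves([
  {"dx": -0.006,"dy": 0,"dz": 0,"rx": 0,"ry": 0,"rz": 0,"claw": 255},
  {"dx": 0,"dy": 0,"dz": 0,"rx": 0,"ry": 0,"rz": 0,"claw": 255},
])

```text
time_s: 17.3
position: [505.7, 312.5, 173.6]
eef_rot: [-3.14, -0.003, -0.001]
contact_force: [1.8, 0.4, 1.6]
width: 0.004
grasp_force: 1.2
```

apply_moves([
  {"dx": -0.005,"dy": 0,"dz": -0.003,"rx": 0,"ry": 0,"rz": 0,"claw": 255},
  {"dx": -0.005,"dy": 0,"dz": 0,"rx": 0,"ry": 0,"rz": 0,"claw": 255},
  {"dx": 0,"dy": 0,"dz": 0,"rx": 0,"ry": 0,"rz": 0,"claw": 255},
])

```text
time_s: 17.6
position: [494.1, 311.9, 167.8]
eef_rot: [3.141, 0.002, -0.0]
contact_force: [0.2, 0.2, -0.4]
width: 0.006
grasp_force: 0.5
```

apply_moves([
  {"dx": -0.003,"dy": 0,"dz": 0,"rx": 0,"ry": 0,"rz": 0,"claw": 255},
  {"dx": 0,"dy": 0,"dz": 0,"rx": 0,"ry": 0,"rz": 0,"claw": 255},
])

```text
time_s: 17.8
position: [492.4, 311.9, 168.7]
eef_rot: [3.141, -0.001, -0.001]
contact_force: [2.6, -1.5, -1.2]
width: 0.005
grasp_force: 1.5
```

apply_moves([
  {"dx": 0.003,"dy": 0,"dz": 0.03,"rx": 0,"ry": 0,"rz": 0,"claw": 255},
  {"dx": 0.045,"dy": 0,"dz": 0.005,"rx": 0,"ry": 0,"rz": 0,"claw": 255},
  {"dx": 0,"dy": 0,"dz": -0.033,"rx": 0,"ry": 0,"rz": 0,"claw": 255},
  {"dx": -0.01,"dy": 0,"dz": 0,"rx": 0,"ry": 0,"rz": 0,"claw": 255},
  {"dx": -0.01,"dy": 0,"dz": 0,"rx": 0,"ry": 0,"rz": 0,"claw": 255},
  {"dx": -0.01,"dy": 0,"dz": 0,"rx": 0,"ry": 0,"rz": 0,"claw": 255},
  {"dx": 0,"dy": 0,"dz": 0,"rx": 0,"ry": 0,"rz": 0,"claw": 255},
])

```text
time_s: 18.5
position: [508.9, 312.3, 171.3]
eef_rot: [3.142, -0.0, 0.0]
contact_force: [2.3, 0.3, -0.3]
width: 0.006
grasp_force: 1.1
```

apply_moves([
  {"dx": -0.004,"dy": 0,"dz": 0,"rx": 0,"ry": 0,"rz": 0,"claw": 255},
  {"dx": 0,"dy": 0,"dz": 0,"rx": 0,"ry": 0,"rz": 0,"claw": 255},
])

```text
time_s: 18.7
position: [507.3, 312.1, 171.4]
eef_rot: [-3.141, -0.005, -0.001]
contact_force: [7.7, 0.7, -2.4]
width: 0.001
grasp_force: 5.5
```

apply_moves([
  {"dx": -0.004,"dy": 0,"dz": 0,"rx": 0,"ry": 0,"rz": 0,"claw": 255},
  {"dx": 0,"dy": 0,"dz": 0,"rx": 0,"ry": 0,"rz": 0,"claw": 255},
])

```text
time_s: 18.9
position: [505.9, 311.9, 171.7]
eef_rot: [-3.14, -0.013, -0.001]
contact_force: [18.7, 0.3, -9.5]
width: 0.005
grasp_force: 10.6
```

apply_moves([
  {"dx": 0.012,"dy": 0,"dz": 0,"rx": 0,"ry": 0,"rz": 0,"claw": 255},
  {"dx": 0,"dy": 0,"dz": 0.035,"rx": 0,"ry": 0,"rz": 0,"claw": 255},
  {"dx": -0.042,"dy": 0,"dz": 0,"rx": 0,"ry": 0,"rz": 0,"claw": 255},
  {"dx": 0,"dy": 0,"dz": -0.035,"rx": 0,"ry": 0,"rz": 0,"claw": 255},
  {"dx": 0,"dy": 0,"dz": 0,"rx": 0,"ry": 0,"rz": 0,"claw": 255},
])

```text
time_s: 19.4
position: [468.5, 311.1, 167.0]
eef_rot: [3.138, 0.009, -0.0]
contact_force: [-0.4, 0.3, -0.8]
width: 0.005
grasp_force: 0.0
```

apply_moves([
  {"dx": 0.01,"dy": 0,"dz": 0.002,"rx": 0,"ry": 0,"rz": 0,"claw": 255},
  {"dx": 0.01,"dy": 0,"dz": 0,"rx": 0,"ry": 0,"rz": 0,"claw": 255},
  {"dx": 0.008,"dy": 0,"dz": 0,"rx": 0,"ry": 0,"rz": 0,"claw": 255},
  {"dx": 0,"dy": 0,"dz": 0,"rx": 0,"ry": 0,"rz": 0,"claw": 255},
  {"dx": 0,"dy": 0,"dz": 0,"rx": 0,"ry": 0,"rz": 0,"claw": 255},
])

```text
time_s: 19.9
position: [501.2, 312.1, 173.3]
eef_rot: [-3.141, -0.001, -0.001]
contact_force: [0.4, -0.2, 0.5]
width: 0.003
grasp_force: 0.0
```

apply_moves([
  {"dx": -0.003,"dy": 0,"dz": 0.03,"rx": 0,"ry": 0,"rz": 0,"claw": 255},
  {"dx": -0.03,"dy": 0,"dz": 0.008,"rx": 0,"ry": 0,"rz": 0,"claw": 255},
  {"dx": -0.015,"dy": 0,"dz": 0,"rx": 0,"ry": 0,"rz": 0,"claw": 255},
  {"dx": 0,"dy": 0,"dz": -0.038,"rx": 0,"ry": 0,"rz": 0,"claw": 255},
  {"dx": 0,"dy": 0,"dz": 0,"rx": 0,"ry": 0,"rz": 0,"claw": 255},
])

```text
time_s: 20.4
position: [449.4, 311.1, 169.2]
eef_rot: [3.139, 0.007, -0.0]
contact_force: [-1.3, 0.6, -0.2]
width: 0.004
grasp_force: 0.0
```

apply_moves([
  {"dx": 0.012,"dy": 0,"dz": 0,"rx": 0,"ry": 0,"rz": 0,"claw": 255},
  {"dx": 0.012,"dy": 0,"dz": 0,"rx": 0,"ry": 0,"rz": 0,"claw": 255},
  {"dx": 0.012,"dy": 0,"dz": 0,"rx": 0,"ry": 0,"rz": 0,"claw": 255},
  {"dx": 0.01,"dy": 0,"dz": 0,"rx": 0,"ry": 0,"rz": 0,"claw": 255},
  {"dx": 0,"dy": 0,"dz": 0,"rx": 0,"ry": 0,"rz": 0,"claw": 255},
  {"dx": 0,"dy": 0,"dz": 0,"rx": 0,"ry": 0,"rz": 0,"claw": 255},
])

```text
time_s: 21.0
position: [498.9, 312.0, 173.0]
eef_rot: [-3.141, -0.0, -0.001]
contact_force: [0.2, -0.1, -0.3]
width: 0.001
grasp_force: 0.0
```

apply_moves([
  {"dx": -0.003,"dy": 0,"dz": 0.03,"rx": 0,"ry": 0,"rz": 0,"claw": 255},
  {"dx": -0.03,"dy": 0,"dz": 0.008,"rx": 0,"ry": 0,"rz": 0,"claw": 255},
  {"dx": -0.015,"dy": 0,"dz": 0,"rx": 0,"ry": 0,"rz": 0,"claw": 255},
  {"dx": 0,"dy": 0,"dz": 0,"rx": 0,"ry": 0,"rz": 0,"claw": 255},
])

```text
time_s: 21.4
position: [448.6, 312.2, 210.7]
eef_rot: [3.141, 0.001, 0.0]
contact_force: [-0.2, 0.4, 0.6]
width: 0.003
grasp_force: 0.0
```

```bash
cat > st.py <<'E'
from h import *
c=shot('side'); o=env.observe(); print(o['time_s'],o['position'].round(1))
H=cv2.cvtColor(c['pixels'],cv2.COLOR_RGB2HSV)
m=cv2.inRange(H,(3,150,110),(16,255,255))
# expected tab-tip pixels for even/odd states per wheel, fraction of orange around them
for nm,y in(('hund',404),('tens',358),('units',312)):
    r={}
    for lab,angs in(('even',(0,)),('odd',(-36,36)),('even72',(-72,72))):
        r[lab]=[]
        for t in angs:
            P=[[495.5+q*np.sin(np.radians(t)),y,46+q*np.cos(np.radians(t))] for q in(26,30,34)]
            r[lab].append(round(float(np.mean([m[int(round(v))-0,int(round(u))]>0 for u,v in proj(c,P)])),2))
    print(nm,r)
E
python3 st.py
```

```text
21.45 [449.6 312.1 210.7]
hund {'even': [0.0], 'odd': [1.0, 1.0], 'even72': [0.0, 0.33]}
tens {'even': [1.0], 'odd': [0.0, 0.0], 'even72': [1.0, 0.33]}
units {'even': [0.0], 'odd': [1.0, 1.0], 'even72': [0.0, 0.0]}
```

```bash
cat > cmpd.py <<'E'
from h import *
import sys
def patch(c,y):
    P=proj(c,[(495.5+dx,y-18+dy,64) for dx,dy in((16,12),(16,-12),(-16,-12),(-16,12))]).astype(np.float32)
    return cv2.warpPerspective(cv2.cvtColor(c['pixels'],cv2.COLOR_RGB2GRAY),cv2.getPerspectiveTransform(P,np.float32([[0,0],[24,0],[24,32],[0,32]])),(24,32))
def ncc(a,b):  # small shift allowed
    return float(cv2.matchTemplate(b,a[4:-4,3:-3],cv2.TM_CCOEFF_NORMED).max())
if __name__=='__main__':
    c0=np.load('side0.npy',allow_pickle=True).item(); c=shot('side'); np.save(sys.argv[1],c,allow_pickle=True)
    for nm,y in(('hund',404),('tens',358),('units',312)):
        print(nm,[round(ncc(patch(c,y),patch(c0,y2)),2) for y2 in(404,358,312)],'rows now, cols orig h,t,u')
E
python3 cmpd.py u3.npy
```

```text
hund [1.0, 0.59, 0.61] rows now, cols orig h,t,u
tens [0.6, 1.0, 0.52] rows now, cols orig h,t,u
units [0.71, 0.56, 1.0] rows now, cols orig h,t,u
```

apply_moves([
  {"dx": 0.002,"dy": 0,"dz": -0.038,"rx": 0,"ry": 0,"rz": 0,"claw": 255},
  {"dx": 0.012,"dy": 0,"dz": 0,"rx": 0,"ry": 0,"rz": 0,"claw": 255},
  {"dx": 0.012,"dy": 0,"dz": 0,"rx": 0,"ry": 0,"rz": 0,"claw": 255},
  {"dx": 0.012,"dy": 0,"dz": 0,"rx": 0,"ry": 0,"rz": 0,"claw": 255},
  {"dx": 0.01,"dy": 0,"dz": 0,"rx": 0,"ry": 0,"rz": 0,"claw": 255},
  {"dx": 0,"dy": 0,"dz": 0,"rx": 0,"ry": 0,"rz": 0,"claw": 255},
  {"dx": 0,"dy": 0,"dz": 0,"rx": 0,"ry": 0,"rz": 0,"claw": 255},
  {"dx": -0.003,"dy": 0,"dz": 0.03,"rx": 0,"ry": 0,"rz": 0,"claw": 255},
  {"dx": -0.03,"dy": 0,"dz": 0.008,"rx": 0,"ry": 0,"rz": 0,"claw": 255},
  {"dx": -0.017,"dy": 0,"dz": 0,"rx": 0,"ry": 0,"rz": 0,"claw": 255},
  {"dx": 0,"dy": 0,"dz": 0,"rx": 0,"ry": 0,"rz": 0,"claw": 255},
])

```text
time_s: 22.6
position: [446.6, 312.3, 211.1]
eef_rot: [-3.141, -0.0, 0.001]
contact_force: [0.6, 0.0, 0.4]
width: 0.003
grasp_force: 0.0
```

```bash
python3 st.py; python3 cmpd.py u5.npy
```

```text
22.65 [447.7 312.2 211. ]
hund {'even': [0.0], 'odd': [1.0, 1.0], 'even72': [0.0, 0.33]}
tens {'even': [1.0], 'odd': [0.0, 0.0], 'even72': [1.0, 0.33]}
units {'even': [0.0], 'odd': [1.0, 1.0], 'even72': [0.0, 0.0]}
hund [1.0, 0.59, 0.6] rows now, cols orig h,t,u
tens [0.59, 1.0, 0.52] rows now, cols orig h,t,u
units [0.8, 0.57, 0.83] rows now, cols orig h,t,u
```

apply_moves([
  {"dx": 0.031,"dy": 0.031,"dz": 0,"rx": 0,"ry": 0,"rz": 0,"claw": 255},
  {"dx": 0.031,"dy": 0.031,"dz": 0,"rx": 0,"ry": 0,"rz": 0,"claw": 255},
  {"dx": 0.03,"dy": 0.03,"dz": 0,"rx": 0,"ry": 0,"rz": 0,"claw": 255},
  {"dx": 0,"dy": 0,"dz": -0.039,"rx": 0,"ry": 0,"rz": 0,"claw": 255},
  {"dx": 0,"dy": 0,"dz": 0,"rx": 0,"ry": 0,"rz": 0,"claw": 255},
  {"dx": -0.012,"dy": 0,"dz": 0,"rx": 0,"ry": 0,"rz": 0,"claw": 255},
  {"dx": -0.012,"dy": 0,"dz": 0,"rx": 0,"ry": 0,"rz": 0,"claw": 255},
  {"dx": -0.008,"dy": 0,"dz": 0,"rx": 0,"ry": 0,"rz": 0,"claw": 255},
  {"dx": 0,"dy": 0,"dz": 0,"rx": 0,"ry": 0,"rz": 0,"claw": 255},
])

```text
time_s: 23.6
position: [507.8, 404.3, 173.8]
eef_rot: [-3.14, -0.003, -0.0]
contact_force: [3.2, -0.3, 1.7]
width: 0.005
grasp_force: 1.2
```

apply_moves([
  {"dx": -0.005,"dy": 0,"dz": 0,"rx": 0,"ry": 0,"rz": 0,"claw": 255},
  {"dx": 0,"dy": 0,"dz": 0,"rx": 0,"ry": 0,"rz": 0,"claw": 255},
])

```text
time_s: 23.8
position: [503.0, 404.2, 172.5]
eef_rot: [-3.141, -0.0, -0.001]
contact_force: [0.9, -0.3, 1.5]
width: 0.007
grasp_force: 0.9
```

apply_moves([
  {"dx": -0.005,"dy": 0,"dz": -0.002,"rx": 0,"ry": 0,"rz": 0,"claw": 255},
  {"dx": -0.005,"dy": 0,"dz": 0,"rx": 0,"ry": 0,"rz": 0,"claw": 255},
  {"dx": 0,"dy": 0,"dz": 0,"rx": 0,"ry": 0,"rz": 0,"claw": 255},
  {"dx": 0.003,"dy": 0,"dz": 0.03,"rx": 0,"ry": 0,"rz": 0,"claw": 255},
  {"dx": 0.03,"dy": 0,"dz": 0.008,"rx": 0,"ry": 0,"rz": 0,"claw": 255},
  {"dx": 0.014,"dy": 0,"dz": 0,"rx": 0,"ry": 0,"rz": 0,"claw": 255},
  {"dx": 0,"dy": 0,"dz": 0,"rx": 0,"ry": 0,"rz": 0,"claw": 255},
])

```text
time_s: 24.5
position: [541.3, 403.8, 207.7]
eef_rot: [-3.141, 0.0, -0.002]
contact_force: [-0.6, 0.1, 0.4]
width: 0.006
grasp_force: 0.0
```

```bash
python3 st.py; python3 cmpd.py h_a.npy; python3 -c "
from cmpd import *
c=np.load('h_a.npy',allow_pickle=True).item();u3=np.load('u3.npy',allow_pickle=True).item();u5=np.load('u5.npy',allow_pickle=True).item()
print(ncc(patch(c,404),patch(u3,312)),ncc(patch(c,404),patch(u5,312)))"
```

```text
24.55 [540.1 403.8 207. ]
hund {'even': [0.0], 'odd': [1.0, 1.0], 'even72': [0.0, 0.33]}
tens {'even': [1.0], 'odd': [0.0, 0.0], 'even72': [1.0, 0.33]}
units {'even': [0.0], 'odd': [1.0, 1.0], 'even72': [0.0, 0.0]}
hund [0.91, 0.61, 0.79] rows now, cols orig h,t,u
tens [0.59, 1.0, 0.53] rows now, cols orig h,t,u
units [0.79, 0.56, 0.83] rows now, cols orig h,t,u
0.7832673192024231 0.7960872650146484
```

Hundreds is down by two digits (still odd). I'll continue down to find the stop.

apply_moves([
  {"dx": 0,"dy": 0,"dz": -0.037,"rx": 0,"ry": 0,"rz": 0,"claw": 255},
  {"dx": -0.012,"dy": 0,"dz": 0,"rx": 0,"ry": 0,"rz": 0,"claw": 255},
  {"dx": -0.012,"dy": 0,"dz": 0,"rx": 0,"ry": 0,"rz": 0,"claw": 255},
  {"dx": -0.01,"dy": 0,"dz": 0,"rx": 0,"ry": 0,"rz": 0,"claw": 255},
  {"dx": -0.004,"dy": 0,"dz": 0,"rx": 0,"ry": 0,"rz": 0,"claw": 255},
  {"dx": 0,"dy": 0,"dz": 0,"rx": 0,"ry": 0,"rz": 0,"claw": 255},
])

```text
time_s: 25.2
position: [501.0, 404.3, 171.2]
eef_rot: [-3.141, 0.001, -0.0]
contact_force: [-0.2, -0.5, 0.1]
width: 0.006
grasp_force: 0.0
```

apply_moves([
  {"dx": -0.004,"dy": 0,"dz": 0,"rx": 0,"ry": 0,"rz": 0,"claw": 255},
  {"dx": -0.005,"dy": 0,"dz": 0,"rx": 0,"ry": 0,"rz": 0,"claw": 255},
  {"dx": 0,"dy": 0,"dz": 0,"rx": 0,"ry": 0,"rz": 0,"claw": 255},
])

```text
time_s: 25.5
position: [492.6, 404.1, 170.7]
eef_rot: [3.141, 0.001, -0.001]
contact_force: [-0.9, -0.2, 0.6]
width: 0.004
grasp_force: 0.0
```

apply_moves([
  {"dx": 0.003,"dy": 0,"dz": 0.03,"rx": 0,"ry": 0,"rz": 0,"claw": 255},
  {"dx": 0.03,"dy": 0,"dz": 0.008,"rx": 0,"ry": 0,"rz": 0,"claw": 255},
  {"dx": 0.014,"dy": 0,"dz": 0,"rx": 0,"ry": 0,"rz": 0,"claw": 255},
  {"dx": 0,"dy": 0,"dz": 0,"rx": 0,"ry": 0,"rz": 0,"claw": 255},
])

```text
time_s: 25.9
position: [541.9, 403.8, 209.4]
eef_rot: [-3.141, -0.001, -0.002]
contact_force: [-0.6, 0.1, 0.4]
width: 0.004
grasp_force: 0.0
```

```bash
python3 st.py; python3 cmpd.py h_b.npy
```

```text
25.95 [540.6 403.8 208.6]
hund {'even': [0.0], 'odd': [1.0, 1.0], 'even72': [0.0, 0.33]}
tens {'even': [1.0], 'odd': [0.0, 0.0], 'even72': [1.0, 0.33]}
units {'even': [0.0], 'odd': [1.0, 1.0], 'even72': [0.0, 0.0]}
hund [0.67, 0.48, 0.76] rows now, cols orig h,t,u
tens [0.59, 1.0, 0.52] rows now, cols orig h,t,u
units [0.8, 0.56, 0.82] rows now, cols orig h,t,u
```

apply_moves([
  {"dx": 0,"dy": 0,"dz": -0.038,"rx": 0,"ry": 0,"rz": 0,"claw": 255},
  {"dx": -0.012,"dy": 0,"dz": 0,"rx": 0,"ry": 0,"rz": 0,"claw": 255},
  {"dx": -0.012,"dy": 0,"dz": 0,"rx": 0,"ry": 0,"rz": 0,"claw": 255},
  {"dx": -0.008,"dy": 0,"dz": 0,"rx": 0,"ry": 0,"rz": 0,"claw": 255},
  {"dx": 0,"dy": 0,"dz": 0,"rx": 0,"ry": 0,"rz": 0,"claw": 255},
])

```text
time_s: 26.5
position: [507.1, 404.1, 171.2]
eef_rot: [3.141, -0.001, 0.0]
contact_force: [2.5, -1.0, -2.7]
width: 0.003
grasp_force: 1.4
```

apply_moves([
  {"dx": -0.004,"dy": 0,"dz": 0,"rx": 0,"ry": 0,"rz": 0,"claw": 255},
  {"dx": 0,"dy": 0,"dz": 0,"rx": 0,"ry": 0,"rz": 0,"claw": 255},
])

```text
time_s: 26.7
position: [505.9, 403.9, 171.4]
eef_rot: [-3.141, -0.006, -0.001]
contact_force: [8.3, -1.0, -6.4]
width: 0.003
grasp_force: 5.0
```

apply_moves([
  {"dx": 0.01,"dy": 0,"dz": 0,"rx": 0,"ry": 0,"rz": 0,"claw": 255},
  {"dx": 0,"dy": 0,"dz": 0.037,"rx": 0,"ry": 0,"rz": 0,"claw": 255},
  {"dx": -0.043,"dy": 0,"dz": 0,"rx": 0,"ry": 0,"rz": 0,"claw": 255},
  {"dx": 0,"dy": 0,"dz": -0.036,"rx": 0,"ry": 0,"rz": 0,"claw": 255},
  {"dx": 0,"dy": 0,"dz": 0,"rx": 0,"ry": 0,"rz": 0,"claw": 255},
  {"dx": 0.01,"dy": 0,"dz": 0,"rx": 0,"ry": 0,"rz": 0,"claw": 255},
  {"dx": 0.01,"dy": 0,"dz": 0,"rx": 0,"ry": 0,"rz": 0,"claw": 255},
  {"dx": 0.009,"dy": 0,"dz": 0,"rx": 0,"ry": 0,"rz": 0,"claw": 255},
  {"dx": 0,"dy": 0,"dz": 0,"rx": 0,"ry": 0,"rz": 0,"claw": 255},
  {"dx": 0,"dy": 0,"dz": 0,"rx": 0,"ry": 0,"rz": 0,"claw": 255},
])

```text
time_s: 27.7
position: [501.3, 404.1, 172.5]
eef_rot: [-3.141, -0.001, -0.002]
contact_force: [0.3, -0.2, 0.7]
width: 0.005
grasp_force: 0.0
```

apply_moves([
  {"dx": -0.003,"dy": 0,"dz": 0.03,"rx": 0,"ry": 0,"rz": 0,"claw": 255},
  {"dx": -0.03,"dy": 0,"dz": 0.008,"rx": 0,"ry": 0,"rz": 0,"claw": 255},
  {"dx": -0.014,"dy": 0,"dz": 0,"rx": 0,"ry": 0,"rz": 0,"claw": 255},
  {"dx": 0,"dy": 0,"dz": -0.038,"rx": 0,"ry": 0,"rz": 0,"claw": 255},
  {"dx": 0,"dy": 0,"dz": 0,"rx": 0,"ry": 0,"rz": 0,"claw": 255},
  {"dx": 0.012,"dy": 0,"dz": 0,"rx": 0,"ry": 0,"rz": 0,"claw": 255},
  {"dx": 0.012,"dy": 0,"dz": 0,"rx": 0,"ry": 0,"rz": 0,"claw": 255},
  {"dx": 0.012,"dy": 0,"dz": 0,"rx": 0,"ry": 0,"rz": 0,"claw": 255},
  {"dx": 0.01,"dy": 0,"dz": 0,"rx": 0,"ry": 0,"rz": 0,"claw": 255},
  {"dx": 0,"dy": 0,"dz": 0,"rx": 0,"ry": 0,"rz": 0,"claw": 255},
  {"dx": 0,"dy": 0,"dz": 0,"rx": 0,"ry": 0,"rz": 0,"claw": 255},
])

```text
time_s: 28.8
position: [499.8, 403.9, 171.8]
eef_rot: [-3.142, -0.0, -0.001]
contact_force: [0.2, 0.4, -0.3]
width: 0.003
grasp_force: 0.0
```

apply_moves([
  {"dx": -0.003,"dy": 0,"dz": 0.03,"rx": 0,"ry": 0,"rz": 0,"claw": 255},
  {"dx": -0.03,"dy": 0,"dz": 0.008,"rx": 0,"ry": 0,"rz": 0,"claw": 255},
  {"dx": -0.014,"dy": 0,"dz": 0,"rx": 0,"ry": 0,"rz": 0,"claw": 255},
  {"dx": 0,"dy": 0,"dz": 0,"rx": 0,"ry": 0,"rz": 0,"claw": 255},
])

```text
time_s: 29.2
position: [450.3, 404.0, 209.1]
eef_rot: [3.141, 0.001, 0.001]
contact_force: [0.2, -0.2, 0.1]
width: 0.003
grasp_force: 0.0
```

```bash
python3 st.py; python3 cmpd.py h_c.npy; python3 -c "
from cmpd import *
L=lambda f:np.load(f,allow_pickle=True).item()
c=L('h_c.npy');print(ncc(patch(c,404),patch(L('h_a.npy'),404)),ncc(patch(c,404),patch(L('h_b.npy'),404)))"
```

```text
29.25 [451.3 403.9 208.9]
hund {'even': [0.0], 'odd': [1.0, 1.0], 'even72': [0.0, 0.33]}
tens {'even': [1.0], 'odd': [0.0, 0.0], 'even72': [1.0, 0.33]}
units {'even': [0.0], 'odd': [0.0, 0.0], 'even72': [0.0, 0.0]}
hund [0.89, 0.61, 0.78] rows now, cols orig h,t,u
tens [0.5, 0.53, 0.72] rows now, cols orig h,t,u
units [0.11, 0.17, 0.2] rows now, cols orig h,t,u
0.9888551235198975 0.6656235456466675
```

apply_moves([
  {"dx": 0,"dy": 0,"dz": -0.037,"rx": 0,"ry": 0,"rz": 0,"claw": 255},
  {"dx": 0.01,"dy": 0,"dz": 0,"rx": 0,"ry": 0,"rz": 0,"claw": 255},
  {"dx": 0.01,"dy": 0,"dz": 0,"rx": 0,"ry": 0,"rz": 0,"claw": 255},
  {"dx": 0.01,"dy": 0,"dz": 0,"rx": 0,"ry": 0,"rz": 0,"claw": 255},
  {"dx": 0.001,"dy": 0,"dz": 0,"rx": 0,"ry": 0,"rz": 0,"claw": 255},
  {"dx": 0,"dy": 0,"dz": 0,"rx": 0,"ry": 0,"rz": 0,"claw": 255},
  {"dx": -0.01,"dy": 0,"dz": 0,"rx": 0,"ry": 0,"rz": 0,"claw": 255},
  {"dx": 0,"dy": 0,"dz": 0.037,"rx": 0,"ry": 0,"rz": 0,"claw": 255},
  {"dx": 0,"dy": -0.045,"dz": 0,"rx": 0,"ry": 0,"rz": 0,"claw": 255},
  {"dx": 0,"dy": 0,"dz": 0,"rx": 0,"ry": 0,"rz": 0,"claw": 255},
  {"dx": 0,"dy": 0,"dz": 0,"rx": 0,"ry": 0,"rz": 0,"claw": 255},
])

```text
time_s: 30.4
position: [472.8, 358.6, 209.9]
eef_rot: [-3.141, -0.0, -0.002]
contact_force: [-0.3, -0.9, 0.9]
width: 0.006
grasp_force: 0.0
```

```bash
python3 st.py; python3 cmpd.py h_d.npy
```

```text
30.45 [472.8 359.2 209.7]
hund {'even': [1.0], 'odd': [0.0, 0.0], 'even72': [1.0, 0.67]}
tens {'even': [1.0], 'odd': [0.0, 0.0], 'even72': [1.0, 0.33]}
units {'even': [0.0], 'odd': [0.0, 1.0], 'even72': [0.0, 0.0]}
hund [0.48, 0.84, 0.54] rows now, cols orig h,t,u
tens [0.59, 1.0, 0.52] rows now, cols orig h,t,u
units [0.5, 0.02, 0.45] rows now, cols orig h,t,u
```

apply_moves([
  {"dx": -0.002,"dy": -0.001,"dz": -0.038,"rx": 0,"ry": 0,"rz": 0,"claw": 255},
  {"dx": 0.01,"dy": 0,"dz": 0,"rx": 0,"ry": 0,"rz": 0,"claw": 255},
  {"dx": 0.01,"dy": 0,"dz": 0,"rx": 0,"ry": 0,"rz": 0,"claw": 255},
  {"dx": 0.008,"dy": 0,"dz": 0,"rx": 0,"ry": 0,"rz": 0,"claw": 255},
  {"dx": 0,"dy": 0,"dz": 0,"rx": 0,"ry": 0,"rz": 0,"claw": 255},
  {"dx": 0,"dy": 0,"dz": 0,"rx": 0,"ry": 0,"rz": 0,"claw": 255},
])

```text
time_s: 31.1
position: [500.4, 358.4, 173.2]
eef_rot: [-3.14, -0.002, -0.001]
contact_force: [-0.2, 0.5, 0.3]
width: 0.005
grasp_force: 0.0
```

apply_moves([
  {"dx": -0.003,"dy": 0,"dz": 0.03,"rx": 0,"ry": 0,"rz": 0,"claw": 255},
  {"dx": -0.03,"dy": 0,"dz": 0.008,"rx": 0,"ry": 0,"rz": 0,"claw": 255},
  {"dx": -0.014,"dy": 0,"dz": 0,"rx": 0,"ry": 0,"rz": 0,"claw": 255},
  {"dx": 0,"dy": 0,"dz": -0.038,"rx": 0,"ry": 0,"rz": 0,"claw": 255},
  {"dx": 0,"dy": 0,"dz": 0,"rx": 0,"ry": 0,"rz": 0,"claw": 255},
  {"dx": 0.012,"dy": 0,"dz": 0,"rx": 0,"ry": 0,"rz": 0,"claw": 255},
  {"dx": 0.012,"dy": 0,"dz": 0,"rx": 0,"ry": 0,"rz": 0,"claw": 255},
  {"dx": 0.008,"dy": 0,"dz": 0,"rx": 0,"ry": 0,"rz": 0,"claw": 255},
  {"dx": 0,"dy": 0,"dz": 0,"rx": 0,"ry": 0,"rz": 0,"claw": 255},
])

```text
time_s: 32.0
position: [486.4, 358.4, 173.6]
eef_rot: [-3.14, -0.003, -0.002]
contact_force: [-1.3, 0.2, 1.3]
width: 0.007
grasp_force: 1.1
```

apply_moves([
  {"dx": 0.005,"dy": 0,"dz": 0,"rx": 0,"ry": 0,"rz": 0,"claw": 255},
  {"dx": 0,"dy": 0,"dz": 0,"rx": 0,"ry": 0,"rz": 0,"claw": 255},
])

```text
time_s: 32.2
position: [490.0, 358.1, 172.1]
eef_rot: [-3.141, -0.001, -0.001]
contact_force: [-1.1, -0.1, 1.9]
width: 0.011
grasp_force: 0.4
```

Not at the stop, so the tens digit wasn't 8. I'll finish this push, then probe the next one.

apply_moves([
  {"dx": 0.005,"dy": 0,"dz": -0.001,"rx": 0,"ry": 0,"rz": 0,"claw": 255},
  {"dx": 0.004,"dy": 0,"dz": 0,"rx": 0,"ry": 0,"rz": 0,"claw": 255},
  {"dx": 0,"dy": 0,"dz": 0,"rx": 0,"ry": 0,"rz": 0,"claw": 255},
  {"dx": -0.003,"dy": 0,"dz": 0.03,"rx": 0,"ry": 0,"rz": 0,"claw": 255},
  {"dx": -0.03,"dy": 0,"dz": 0.008,"rx": 0,"ry": 0,"rz": 0,"claw": 255},
  {"dx": -0.014,"dy": 0,"dz": 0,"rx": 0,"ry": 0,"rz": 0,"claw": 255},
  {"dx": 0,"dy": 0,"dz": -0.038,"rx": 0,"ry": 0,"rz": 0,"claw": 255},
  {"dx": 0,"dy": 0,"dz": 0,"rx": 0,"ry": 0,"rz": 0,"claw": 255},
  {"dx": 0.012,"dy": 0,"dz": 0,"rx": 0,"ry": 0,"rz": 0,"claw": 255},
  {"dx": 0.012,"dy": 0,"dz": 0,"rx": 0,"ry": 0,"rz": 0,"claw": 255},
  {"dx": 0.006,"dy": 0,"dz": 0,"rx": 0,"ry": 0,"rz": 0,"claw": 255},
  {"dx": 0,"dy": 0,"dz": 0,"rx": 0,"ry": 0,"rz": 0,"claw": 255},
])

```text
time_s: 33.4
position: [471.7, 358.5, 170.8]
eef_rot: [3.136, 0.036, -0.001]
contact_force: [-49.0, -4.1, 34.1]
width: 0.009
grasp_force: 27.4
```

apply_moves([
  {"dx": 0.004,"dy": 0,"dz": 0,"rx": 0,"ry": 0,"rz": 0,"claw": 255},
  {"dx": 0,"dy": 0,"dz": 0,"rx": 0,"ry": 0,"rz": 0,"claw": 255},
])

```text
time_s: 33.6
position: [472.9, 358.6, 170.9]
eef_rot: [3.134, 0.044, -0.0]
contact_force: [-58.4, -3.4, 41.3]
width: 0.004
grasp_force: 33.4
```

apply_moves([
  {"dx": -0.03,"dy": 0,"dz": 0,"rx": 0,"ry": 0,"rz": 0,"claw": 255},
  {"dx": 0,"dy": 0,"dz": 0.038,"rx": 0,"ry": 0,"rz": 0,"claw": 255},
  {"dx": 0,"dy": 0,"dz": 0,"rx": 0,"ry": 0,"rz": 0,"claw": 255},
  {"dx": 0,"dy": 0,"dz": 0,"rx": 0,"ry": 0,"rz": 0,"claw": 255},
])

```text
time_s: 34.0
position: [457.4, 358.5, 211.2]
eef_rot: [-3.139, -0.005, -0.001]
contact_force: [-0.6, -0.1, -1.0]
width: 0.002
grasp_force: 0.0
```

```bash
python3 st.py; python3 cmpd.py t9.npy
```

```text
34.05 [456.7 358.1 209.8]
hund {'even': [1.0], 'odd': [0.0, 0.0], 'even72': [1.0, 0.67]}
tens {'even': [0.0], 'odd': [1.0, 1.0], 'even72': [0.0, 0.33]}
units {'even': [0.0], 'odd': [0.0, 1.0], 'even72': [0.0, 0.0]}
hund [0.49, 0.85, 0.55] rows now, cols orig h,t,u
tens [0.91, 0.67, 0.76] rows now, cols orig h,t,u
units [0.78, 0.55, 0.82] rows now, cols orig h,t,u
```

apply_moves([
  {"dx": 0.042,"dy": 0,"dz": 0,"rx": 0,"ry": 0,"rz": 0,"claw": 255},
  {"dx": 0.042,"dy": 0,"dz": 0,"rx": 0,"ry": 0,"rz": 0,"claw": 255},
  {"dx": 0,"dy": 0,"dz": -0.037,"rx": 0,"ry": 0,"rz": 0,"claw": 255},
  {"dx": 0,"dy": 0,"dz": 0,"rx": 0,"ry": 0,"rz": 0,"claw": 255},
  {"dx": -0.012,"dy": 0,"dz": 0,"rx": 0,"ry": 0,"rz": 0,"claw": 255},
  {"dx": -0.012,"dy": 0,"dz": 0,"rx": 0,"ry": 0,"rz": 0,"claw": 255},
  {"dx": -0.012,"dy": 0,"dz": 0,"rx": 0,"ry": 0,"rz": 0,"claw": 255},
  {"dx": -0.012,"dy": 0,"dz": 0,"rx": 0,"ry": 0,"rz": 0,"claw": 255},
  {"dx": 0,"dy": 0,"dz": 0,"rx": 0,"ry": 0,"rz": 0,"claw": 255},
  {"dx": 0,"dy": 0,"dz": 0,"rx": 0,"ry": 0,"rz": 0,"claw": 255},
])

```text
time_s: 35.1
position: [490.5, 358.3, 172.1]
eef_rot: [-3.141, 0.0, -0.0]
contact_force: [-0.4, -0.2, 1.2]
width: 0.006
grasp_force: 0.1
```

apply_moves([
  {"dx": 0.003,"dy": 0,"dz": 0.03,"rx": 0,"ry": 0,"rz": 0,"claw": 255},
  {"dx": 0.03,"dy": 0,"dz": 0.008,"rx": 0,"ry": 0,"rz": 0,"claw": 255},
  {"dx": 0.015,"dy": 0,"dz": 0,"rx": 0,"ry": 0,"rz": 0,"claw": 255},
  {"dx": 0,"dy": 0,"dz": -0.038,"rx": 0,"ry": 0,"rz": 0,"claw": 255},
  {"dx": 0,"dy": 0,"dz": 0,"rx": 0,"ry": 0,"rz": 0,"claw": 255},
  {"dx": -0.012,"dy": 0,"dz": 0,"rx": 0,"ry": 0,"rz": 0,"claw": 255},
  {"dx": -0.012,"dy": 0,"dz": 0,"rx": 0,"ry": 0,"rz": 0,"claw": 255},
  {"dx": -0.008,"dy": 0,"dz": 0,"rx": 0,"ry": 0,"rz": 0,"claw": 255},
  {"dx": 0,"dy": 0,"dz": 0,"rx": 0,"ry": 0,"rz": 0,"claw": 255},
  {"dx": 0.012,"dy": 0,"dz": 0,"rx": 0,"ry": 0,"rz": 0,"claw": 255},
])

```text
time_s: 36.1
position: [518.2, 358.5, 172.3]
eef_rot: [-3.141, 0.001, 0.0]
contact_force: [-1.0, 0.2, 0.5]
width: 0.005
grasp_force: 0.0
```

apply_moves([
  {"dx": 0,"dy": 0,"dz": 0.045,"rx": 0,"ry": 0,"rz": 0,"claw": 255},
  {"dx": 0,"dy": 0,"dz": 0.045,"rx": 0,"ry": 0,"rz": 0,"claw": 255},
  {"dx": -0.02,"dy": -0.045,"dz": 0,"rx": 0,"ry": 0,"rz": 0,"claw": 255},
  {"dx": -0.02,"dy": -0.045,"dz": 0,"rx": 0,"ry": 0,"rz": 0,"claw": 255},
  {"dx": -0.02,"dy": -0.045,"dz": 0,"rx": 0,"ry": 0,"rz": 0,"claw": 255},
  {"dx": -0.02,"dy": -0.045,"dz": 0,"rx": 0,"ry": 0,"rz": 0,"claw": 255},
  {"dx": -0.02,"dy": -0.045,"dz": 0,"rx": 0,"ry": 0,"rz": 0,"claw": 255},
  {"dx": -0.02,"dy": -0.045,"dz": 0,"rx": 0,"ry": 0,"rz": 0,"claw": 255},
  {"dx": 0,"dy": 0,"dz": 0,"rx": 0,"ry": 0,"rz": 0,"claw": 255},
])

```text
time_s: 37.0
position: [397.9, 84.5, 261.3]
eef_rot: [3.141, 0.002, -0.008]
contact_force: [0.4, 0.7, 0.3]
width: 0.007
grasp_force: 0.0
```

```bash
python3 st.py; python3 cmpd.py e.npy; python3 -c "
from cmpd import *
L=lambda f:np.load(f,allow_pickle=True).item()
c=L('e.npy')
print('units vs u3,u5',ncc(patch(c,312),patch(L('u3.npy'),312)),ncc(patch(c,312),patch(L('u5.npy'),312)),'hund vs h_d(4)',ncc(patch(c,404),patch(L('h_d.npy'),404)))"; python3 m.py
```

```text
37.05 [398.9  86.1 261.8]
hund {'even': [1.0], 'odd': [0.0, 0.0], 'even72': [1.0, 0.67]}
tens {'even': [1.0], 'odd': [0.0, 0.0], 'even72': [1.0, 0.33]}
units {'even': [0.0], 'odd': [1.0, 1.0], 'even72': [0.0, 0.0]}
hund [0.48, 0.85, 0.55] rows now, cols orig h,t,u
tens [0.62, 0.99, 0.52] rows now, cols orig h,t,u
units [0.8, 0.58, 0.84] rows now, cols orig h,t,u
units vs u3,u5 0.843645453453064 0.9983731508255005 hund vs h_d(4) 0.9988790154457092
37.4
large far from -72 122 122 123 125 128 130 131 129 123 114 107 105 110 118 125 131
large near from 48 75 68 64 63 62 61 61 60 59 61 69 84 104 123 137 146 150 152
large -x from -43 149 149 148 146 141 132 119 103 87 74 68 70 78 90
large +x from 23 92 79 70 68 73 85 103 120 135 143 148 150 150 151
mid far from -59 125 128 130 132 132 127 118 110 105 108 116 124 131 138 144 150
mid near from 35 131 131 133 134 135 134 132 129 124 117 109 100 90 80 72 66 63 62
mid -x from -32.5 105 88 75 69 70 78 90 103 114 122 126 130 134 139
mid +x from 12.5 140 134 130 127 121 112 99 85 73 68 70 79 96 114
small far from -45 125 129 125 112 94 75 64 58 60 66 73 81 89 94 96 97
small near from 21 97 97 97 97 96 96 96 96 94 91 86 79 72 67 63 62 61 61
small -x from -22 45 50 55 57 61 65 72 80 87 92 95 96 97 97
small +x from 2 99 99 98 96 93 87 78 70 63 59 56 51 45 38
side large far from -78 176 177 179 180 182 183 184 184 185 185 186 186 186 186 186 near from 48 112 100 89 78 66 61 59 58 56 55 55 55 54 53 52 50
side mid far from -65 203 200 197 195 192 189 185 182 178 175 174 173 173 173 173 near from 35 175 173 171 169 167 166 166 165 163 160 157 154 151 150 148 147
side small far from -51 113 118 122 127 134 141 148 156 160 163 166 169 173 173 172 near from 21 135 131 127 123 122 121 120 120 119 117 116 114 112 109 106 103
```

```bash
cat > fit.py <<'E'
from h import *
from scipy.optimize import least_squares
from scipy.special import erf
T=[shot('top') for _ in range(3)]; k=T[0]; im=np.mean([q['pixels'] for q in T],0).astype(np.float32)
c=np.array((491.2,-377.9)); a=np.radians(101.0); d=np.array([np.cos(a),np.sin(a)]);n=np.array([d[1],-d[0]])
o=-k['view'][:3,:3].T@k['view'][:3,3]
def s89(l,z): # axis coordinate on the z=89 plane of the ray through (l,z)
    p=np.array([*(c+d*l),z]); q=o+(p-o)*(89-o[2])/(z-o[2]); return (q[:2]-c)@d
S=np.arange(-62,72,1.); V=[]
for x in(-6,-3,0,3,6):
    q=proj(k,[[*(c+d*l+n*x),89] for l in S]).astype(np.float32); V.append(cv2.remap(im,q[:,0][None],q[:,1][None],cv2.INTER_LINEAR)[0])
V=np.mean(V,0)
def basis(p):
    oL,oM,oS,sg,te=p
    E=[te,s89(-60+oL,67),s89(-47+oM,89),s89(-33+oS,111),s89(33+oS,111),s89(33+oS,89),s89(47+oM,89),s89(47+oM,67),s89(60+oL,67),s89(60+oL,45)]
    C=[.5*(1+erf((S-e)/sg/1.414)) for e in E]; C=[np.ones_like(S)]+C+[np.zeros_like(S)]
    R=[C[i]-C[i+1] for i in range(11)] # gap,tray,L,M,S,Sface,M,Mface,L,Lface,tray
    return np.c_[R[0],R[1]+R[10],R[2]+R[8],R[3]+R[6],R[4],R[5],R[7],R[9]]
def res(p):
    B=basis(p); W,*_=np.linalg.lstsq(B,V,rcond=None); return (B@W-V).ravel()
best=min((least_squares(res,[0,m,s,2.5,-58]) for m in(-2,0,2) for s in(-2,0,2,4)),key=lambda r:r.cost)
J=best.jac; cov=np.linalg.inv(J.T@J)*2*best.cost/(len(best.fun)/3); print('oL,oM,oS,sigma,trayend',best.x.round(2),'sd',np.sqrt(np.diag(cov)).round(2),'rms',np.sqrt(2*best.cost/len(best.fun)).round(2))
print(np.linalg.lstsq(basis(best.x),V,rcond=None)[0].round())
E
python3 fit.py
```

```text
oL,oM,oS,sigma,trayend [  0.48   1.81   4.25   3.67 -53.63] sd [0.07 0.11 0.1  0.05 0.12] rms 1.05
[[121.  95.  69.]
 [193. 249. 279.]
 [ 58.  38.  26.]
 [138.  92.  61.]
 [165. 136.  98.]
 [124.  91.  61.]
 [ 91.  55.  34.]
 [ 51.  31.  20.]]
```

The 1-D edge fit on the top view shows the small board about 2.4 mm too far toward +y on the middle board. I have 34 s left, so I'll correct it.

apply_moves([
  {"dx": 0.0077,"dy": -0.038,"dz": 0,"rx": 0,"ry": 0,"rz": -1.3,"claw": 150},
  {"dx": 0.0077,"dy": -0.038,"dz": 0,"rx": 0,"ry": 0,"rz": -1.3,"claw": 150},
  {"dx": 0.0077,"dy": -0.038,"dz": 0,"rx": 0,"ry": 0,"rz": -1.3,"claw": 150},
  {"dx": 0.0077,"dy": -0.038,"dz": 0,"rx": 0,"ry": 0,"rz": -1.3,"claw": 150},
  {"dx": 0.0077,"dy": -0.038,"dz": 0,"rx": 0,"ry": 0,"rz": -1.3,"claw": 150},
  {"dx": 0.0077,"dy": -0.038,"dz": 0,"rx": 0,"ry": 0,"rz": -1.3,"claw": 150},
  {"dx": 0.0077,"dy": -0.038,"dz": 0,"rx": 0,"ry": 0,"rz": -1.3,"claw": 150},
  {"dx": 0.0077,"dy": -0.038,"dz": 0,"rx": 0,"ry": 0,"rz": -1.3,"claw": 150},
  {"dx": 0.0077,"dy": -0.038,"dz": 0,"rx": 0,"ry": 0,"rz": -1.3,"claw": 150},
  {"dx": 0.0077,"dy": -0.038,"dz": 0,"rx": 0,"ry": 0,"rz": -1.3,"claw": 150},
  {"dx": 0.0077,"dy": -0.038,"dz": 0,"rx": 0,"ry": 0,"rz": -1.3,"claw": 150},
  {"dx": 0.0077,"dy": -0.038,"dz": 0,"rx": 0,"ry": 0,"rz": -1.3,"claw": 150},
])

```text
time_s: 38.75
position: [492.1, -369.3, 261.4]
eef_rot: [3.141, 0.0, -1.367]
contact_force: [0.4, -0.8, 0.5]
width: 0.411
grasp_force: 0.0
```

apply_moves([
  {"dx": 0,"dy": 0,"dz": 0,"rx": 0,"ry": 0,"rz": 0,"claw": 150},
  {"dx": 0,"dy": 0,"dz": 0,"rx": 0,"ry": 0,"rz": 0,"claw": 150},
  {"dx": 0,"dy": 0,"dz": 0,"rx": 0,"ry": 0,"rz": 0,"claw": 150},
])

```text
time_s: 39.05
position: [491.7, -366.7, 261.4]
eef_rot: [3.141, 0.001, -1.36]
contact_force: [1.0, -0.2, 0.8]
width: 0.414
grasp_force: 0.0
```

apply_moves([
  {"dx": -0.0007,"dy": -0.0074,"dz": -0.02,"rx": 0,"ry": 0,"rz": -0.15,"claw": 150},
  {"dx": 0,"dy": 0,"dz": -0.03,"rx": 0,"ry": 0,"rz": 0,"claw": 150},
  {"dx": 0,"dy": 0,"dz": -0.015,"rx": 0,"ry": 0,"rz": 0,"claw": 150},
  {"dx": 0,"dy": 0,"dz": -0.004,"rx": 0,"ry": 0,"rz": 0,"claw": 150},
  {"dx": 0,"dy": 0,"dz": 0,"rx": 0,"ry": 0,"rz": 0,"claw": 150},
  {"dx": 0,"dy": 0,"dz": 0,"rx": 0,"ry": 0,"rz": 0,"claw": 150},
], newtons=20)

```text
time_s: 39.65
position: [491.6, -375.5, 194.2]
eef_rot: [-3.14, -0.002, -1.375]
contact_force: [0.0, 0.0, 0.2]
width: 0.408
grasp_force: 0.0
```

apply_moves([
  {"dx": 0,"dy": 0,"dz": 0,"rx": 0,"ry": 0,"rz": 0,"claw": 255},
  {"dx": 0,"dy": 0,"dz": 0,"rx": 0,"ry": 0,"rz": 0,"claw": 255},
  {"dx": 0,"dy": 0,"dz": 0,"rx": 0,"ry": 0,"rz": 0,"claw": 255},
  {"dx": 0,"dy": 0,"dz": 0,"rx": 0,"ry": 0,"rz": 0,"claw": 255},
  {"dx": 0,"dy": 0,"dz": 0,"rx": 0,"ry": 0,"rz": 0,"claw": 255},
])

```text
time_s: 40.15
position: [491.3, -375.7, 193.8]
eef_rot: [-3.141, -0.001, -1.375]
contact_force: [-0.9, 1.2, 5.9]
width: 0.254
grasp_force: 20.0
```

apply_moves([
  {"dx": 0,"dy": 0,"dz": 0.004,"rx": 0,"ry": 0,"rz": 0,"claw": 255},
  {"dx": 0,"dy": 0,"dz": 0,"rx": 0,"ry": 0,"rz": 0,"claw": 255},
  {"dx": 0,"dy": 0,"dz": 0,"rx": 0,"ry": 0,"rz": 0,"claw": 255},
])

```text
time_s: 40.45
position: [490.8, -375.2, 196.4]
eef_rot: [3.141, 0.001, -1.375]
contact_force: [0.4, 0.5, -0.4]
width: 0.254
grasp_force: 20.0
```

apply_moves([
  {"dx": 0.0004,"dy": -0.0023,"dz": 0,"rx": 0,"ry": 0,"rz": 0,"claw": 255},
  {"dx": 0,"dy": 0,"dz": 0,"rx": 0,"ry": 0,"rz": 0,"claw": 255},
  {"dx": 0,"dy": 0,"dz": 0,"rx": 0,"ry": 0,"rz": 0,"claw": 255},
])

```text
time_s: 40.75
position: [491.3, -377.7, 196.5]
eef_rot: [3.141, 0.0, -1.375]
contact_force: [-0.2, 0.4, -0.9]
width: 0.255
grasp_force: 20.0
```

apply_moves([
  {"dx": 0,"dy": 0,"dz": -0.0035,"rx": 0,"ry": 0,"rz": 0,"claw": 255},
  {"dx": 0,"dy": 0,"dz": 0,"rx": 0,"ry": 0,"rz": 0,"claw": 255},
  {"dx": 0,"dy": 0,"dz": -0.001,"rx": 0,"ry": 0,"rz": 0,"claw": 255},
  {"dx": 0,"dy": 0,"dz": 0,"rx": 0,"ry": 0,"rz": 0,"claw": 255},
])

```text
time_s: 41.15
position: [491.6, -377.9, 193.6]
eef_rot: [-3.142, -0.001, -1.375]
contact_force: [-2.0, 1.8, 8.1]
width: 0.25
grasp_force: 20.0
```

Contact at 8 N. Now release, retreat and re-measure.

apply_moves([
  {"dx": 0,"dy": 0,"dz": 0.0007,"rx": 0,"ry": 0,"rz": 0,"claw": 255},
  {"dx": 0,"dy": 0,"dz": 0,"rx": 0,"ry": 0,"rz": 0,"claw": 150},
  {"dx": 0,"dy": 0,"dz": 0,"rx": 0,"ry": 0,"rz": 0,"claw": 150},
  {"dx": 0,"dy": 0,"dz": 0,"rx": 0,"ry": 0,"rz": 0,"claw": 150},
  {"dx": 0,"dy": 0,"dz": 0.01,"rx": 0,"ry": 0,"rz": 0,"claw": 150},
  {"dx": 0,"dy": 0,"dz": 0.025,"rx": 0,"ry": 0,"rz": 0,"claw": 150},
  {"dx": 0,"dy": 0,"dz": 0.035,"rx": 0,"ry": 0,"rz": 0,"claw": 150},
  {"dx": 0,"dy": 0.045,"dz": 0,"rx": 0,"ry": 0,"rz": 0.8,"claw": 150},
  {"dx": 0,"dy": 0.045,"dz": 0,"rx": 0,"ry": 0,"rz": 0.8,"claw": 150},
  {"dx": 0,"dy": 0.045,"dz": 0,"rx": 0,"ry": 0,"rz": 0.8,"claw": 150},
  {"dx": 0,"dy": 0.045,"dz": 0,"rx": 0,"ry": 0,"rz": 0.8,"claw": 150},
  {"dx": 0,"dy": 0.045,"dz": 0,"rx": 0,"ry": 0,"rz": 0.8,"claw": 150},
])

```text
time_s: 42.35
position: [491.2, -151.0, 263.8]
eef_rot: [-3.141, -0.001, -1.024]
contact_force: [0.3, 1.1, 1.0]
width: 0.41
grasp_force: 0.0
```

apply_moves([
  {"dx": 0,"dy": 0.045,"dz": 0,"rx": 0,"ry": 0,"rz": 0.8,"claw": 150},
  {"dx": 0,"dy": 0.045,"dz": 0,"rx": 0,"ry": 0,"rz": 0.8,"claw": 150},
  {"dx": 0,"dy": 0.045,"dz": 0,"rx": 0,"ry": 0,"rz": 0.8,"claw": 150},
  {"dx": 0,"dy": 0.045,"dz": 0,"rx": 0,"ry": 0,"rz": 0.8,"claw": 150},
  {"dx": 0,"dy": 0.045,"dz": 0,"rx": 0,"ry": 0,"rz": 0,"claw": 150},
  {"dx": 0,"dy": 0,"dz": 0,"rx": 0,"ry": 0,"rz": 0,"claw": 150},
])

```text
time_s: 42.95
position: [490.9, 76.4, 263.8]
eef_rot: [-3.14, -0.0, -0.741]
contact_force: [0.6, -1.2, 0.5]
width: 0.413
grasp_force: 0.0
```

```bash
python3 fit.py; python3 m.py | grep -E 'x from|^[0-9]'; python3 - <<'E'
from h import *
t=shot('top'); print('small',board(t,(0,0,155),(30,140,255),(462,190,510,230),111)); print('mid  ',board(t,(0,90,120),(25,255,255),(462,190,510,230),89))
E
```

```text
oL,oM,oS,sigma,trayend [  0.46   1.8    2.22   3.62 -53.6 ] sd [0.06 0.1  0.09 0.04 0.11] rms 0.98
[[122.  96.  70.]
 [195. 251. 281.]
 [ 59.  38.  27.]
 [139.  92.  62.]
 [167. 137.  98.]
 [125.  91.  61.]
 [ 92.  56.  35.]
 [ 52.  31.  20.]]
43.4
large -x from -43 150 150 149 147 142 133 120 104 87 75 69 71 79 91
large +x from 23 93 80 71 68 73 86 103 121 135 144 149 151 152 152
mid -x from -32.5 106 89 76 69 71 79 91 104 115 122 127 131 135 141
mid +x from 12.5 141 135 131 128 122 113 100 86 74 68 70 80 96 115
small -x from -22 45 51 55 58 61 66 73 81 88 93 95 97 97 98
small +x from 2 99 99 99 97 93 87 78 70 63 59 56 52 46 39
small [ 489.9 -376.    64.6   22.   -78.5  490.4 -376.2 1234.2]
mid   [ 490.9 -375.7   92.8   41.   -79.6  490.6 -376.2 3515.2]
```

```bash
python3 -c "
from h import *
print(env.sign_off())"
```

```text
the job is handed in; nothing more can be done
None
```

The stack is built and the timer set to 465, handed in after about 43 s. By the camera fit, the middle board sits about 1.3 mm off centre lengthwise on the base and the small board about 0.4 mm off on the middle; I nudged the small board into line after setting the timer, and finding a tens stop briefly took 58 N at the closed fingertips.

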